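# Set up the bench air press for a batch of furniture feet

### The job

Get the air press ready for the next batch: spin the knurled stop collar up its threaded rod until its top face just meets the red O-ring, and load every foot blank into the infeed channel, each lying flat on the channel floor with its T-nut upward and its long side along the channel. When that is done, lift the clear guard over its catch, slide it fully shut and let it drop back down; only then open the air valve half way, to 45 degrees, with the lever over the green mark. Leave the other things on the bench where they are.

Things in the scene. Friction and masses are not known exactly. Their poses are not given: they have to be found in the camera images.
- press: Blue bench air press, fixed, turned up to 0.1 rad. Origin on the bench under the vertical ram and rod axis; z up, x away from the robot (column side), y left. Base x -0.138 to 0.128, y +-0.085. Head, then silver cylinder (70 mm wide) to z 0.235. Infeed channel on its -y side (y -0.095 to -0.405); guard track along y at x -0.115.
- collar_top (a point): Centre of the top face of the dark steel knurled collar, 44 mm dia, 20 mm high (its body is below this point). Right-hand quick thread: counter-clockwise seen from above raises it 12 mm a turn (1.91 mm per rad). Turns freely (0.06 N m), stays where left, moves up along the rod as it turns. Starts 10 to 22 mm below the ring.
- mark_ring: Red O-ring on the same rod (22 mm dia, 4 mm thick) that marks the stop height; it stays where it is and resists nothing. Origin: centre of its lower face. The collar's top face must come to this height, within 2.5 mm.
- channel_mid (a point): Middle of the dark infeed channel's floor, on its upper face, 30 mm above the bench; axes as the press (x across, y along). Inside 50 mm wide, 305 mm long (y +-0.15); rails 5 mm thick and end stops rise 10 mm above the floor. Four blanks fit end to end, e.g. centred at y = +-0.037 and +-0.111; 4 mm to spare each side of a blank.
- blank1: Pine foot blank, 64 (x) x 42 (y) x 38 mm (z), about 50 g, steel T-nut disc in its top. Origin: centre of its underside, z up. Starts flat on the bench, T-nut up, at any yaw. Some of the four blanks are absent in each run.
- blank2: As blank1.
- blank3: As blank1.
- blank4: As blank1.
- guard_knob (a point): Centre of the top of the guard's black knob: upright round post, 22 mm dia, 40 mm high, in the middle of the top edge of the clear, yellow-framed guard (130 mm wide, 102 mm high without the knob, 0.32 kg). Knob top is 172 mm above the bench when the guard is down.
- guard (a joint): Guard's travel along its track, m: 0 fully open (start; press's +y end), 0.11 fully shut, in front of the ram; shutting moves it along the press's -y. A red tooth 10 mm high on the track stops its feet after 8 mm and again near the shut end: it travels only while lifted over 10 mm. Lowered at the shut end it is locked by the tooth.
- guard_lift (a joint): Guard's height above its track, m: 0 resting down, at most 0.030. It falls back by its own weight (about 3 N).
- air_line: Brass air line with ball valve on a steel foot 75 x 115 mm, fixed, any yaw -0.2 to 0.4. Origin on the bench under the lever's vertical axis; z up; pipe along its y, 55 mm above the bench; a filter, 80 mm high, at (0.075, 0.047). A white plate under the lever carries a green mark at 45 degrees.
- lever_grip (a point): Point on the top face of the red valve lever, 70 mm out from its axis: grip here across the bar. Flat bar 16 mm wide, 12 mm thick, top 96 mm above the bench, reaching 92 mm out from the axis. This point's -x axis points outward along the lever.
- valve (a joint): Angle of the valve lever, rad: 0 closed (lever along air_line's -x, square to the pipe, starts at 0 to 0.12), growing counter-clockwise seen from above to 1.571 fully open (along air_line's -y). Half open is 0.785, over the green mark. Stiff (0.15 N m), stays where left.
- lube_can: Blue spray-lube can with a pale top, 52 mm dia, 150 mm tall, standing on the bench. Leave alone. Origin under its centre.
- tape_measure: Yellow tape measure, 75 x 45 x 65 mm. Leave alone. Origin under its centre.
- screwdriver: Screwdriver lying on the bench, 200 mm long. Leave alone. Origin under its middle.
- nut_cup: Steel cup, 76 mm dia, 60 mm tall. Leave alone. Origin under its centre.
- rod_top (a point): Top end of the upright threaded rod, 14 mm dia, 299 mm above the bench. The rod comes out of the cylinder's top (235 mm above the bench) through a brass gland 26 mm dia, 8 mm high, and carries the knurled collar and, above it, the red ring. Nothing stands beside or above it.
Things that resemble listed ones, but are neither listed nor needed, are in the scene too. Of the things that look like the air_line, the smallest one is meant.

How it is judged:
On the way, in this order (a step that is already met when the one before it is completed fails the run):
1. the collar's top face is at the red O-ring and every blank lies flat in the infeed channel (z of collar_top in the frame of mark_ring between -0.0025 and 0.0025 m and x of blank1 in the frame of channel_mid between -0.006 and 0.006 m and y of blank1 in the frame of channel_mid between -0.122 and 0.122 m and z of blank1 in the frame of channel_mid between -0.004 and 0.004 m and angle between each of blank1, blank2, blank3, blank4's own z axis and vertical below 0.12 rad and angle between the x axis of each of blank1, blank2, blank3, blank4 and the y axis of channel_mid, either way round below 0.25 rad and x of blank2 in the frame of channel_mid between -0.006 and 0.006 m and y of blank2 in the frame of channel_mid between -0.122 and 0.122 m and z of blank2 in the frame of channel_mid between -0.004 and 0.004 m and x of blank3 in the frame of channel_mid between -0.006 and 0.006 m and y of blank3 in the frame of channel_mid between -0.122 and 0.122 m and z of blank3 in the frame of channel_mid between -0.004 and 0.004 m and x of blank4 in the frame of channel_mid between -0.006 and 0.006 m and y of blank4 in the frame of channel_mid between -0.122 and 0.122 m and z of blank4 in the frame of channel_mid between -0.004 and 0.004 m), for 0.2 s.
2. the guard is fully shut and down (value of joint guard above 0.105 m and value of joint guard_lift below 0.003 m), for 0.2 s.
3. the air valve is half open (value of joint valve between 0.665 and 0.905 rad), for 0.2 s.
At the end, for the whole second after the job is handed in: Collar top within 2.5 mm of the red ring's lower face; every blank flat (4 mm, 7 degrees) in the channel between the rails, T-nut up, long side along it, at rest; guard at least 105 of 110 mm shut and down within 3 mm; valve lever within 7 degrees of 45 (all of step 1 and all of step 2 and all of step 3 and linear speed of each of blank1, blank2, blank3, blank4 below 0.02 m/s); the robot touches nothing.
It fails at once if the air is turned on while the guard is not shut (value of joint valve above 0.35 rad and value of joint guard below 0.095 m).
It fails at once if a bystander object is pushed more than 30 mm or tipped over (distance of any of lube_can, tape_measure, screwdriver, nut_cup from where it was at the start of the episode above 0.03 m or angle between any of lube_can, tape_measure, nut_cup's own z axis and vertical above 0.5 rad).
Of blank1, blank2, blank3, blank4 only 2 to 4 are there at a start; the rules pass over those that are not, and their reading is None.
At some moment in a run one of blank1, blank2, blank3, blank4 may be knocked a few centimetres aside while the robot is not near it.
Once in a run the grip may slacken for a moment while it holds something.
It also fails if it takes over 210 s, if anything falls off the work surface, if the arm or the gripper's body presses on something with over 40 N, if the wrist force passes 120 N, or if a joint passes its speed limit or range.

### The arm

A 7-joint arm with a two-finger parallel gripper is mounted at the origin on the work surface. World frame = base frame: x ahead of the robot, y to its left, z up, the work surface at z = 0. Lengths are in m, angles in rad, forces in N, time in s.
With the tool pointing down it reaches from about 0.4 to 0.85 m from the base axis. Payload 10.4 kg.
Tool frame: the origin (TCP) lies midway between the tips of the shut fingers; the grasp point (between the pads) lies 19 mm behind it; z points along the fingers, x is the direction in which the jaws open and shut, and the axes are right-handed (so a half turn about z gives the same grasp; the last joint's range is limited). The gripper opens to 87 mm and grips with 3 to 60 N. Pads are 19 mm wide; open, the fingers measure 117 mm over their backs; the gripper's body (75 mm by 190 mm) begins 51 mm behind the grasp point.
Start: joints at [-1.373, 0.332, -0.065, 1.46, 0.022, 1.35, -0.088], TCP at [0.137, 0.61, 0.223] pointing down, gripper open.
Joint ranges: [-2.6, 2.6], [-0.5, 2.12], [-1.47, 1.34], [0.16, 2.42], [-1.27, 4.41], [0.06, 2.06], [-2.6, 2.6]. Speed limits (rad/s): [2.22, 2.22, 2.79, 2.79, 3.14, 3.14, 3.14].

### API

Orientations are given as a unit quaternion [x, y, z, w].
In Python, from bench import r gives the robot as it stands. The module is installed in compiled form; this text tells all that it offers.
- The arm moves only by the tool play_rows, never from a script. Its argument "commands" is a list of rows, each a list of 7 numbers: the shift along the world's x, y, z in cm, then the turn, a rotation vector about the world's x, y, z in rad, then the finger opening in cm, from 0 to 8.7. A call has 1 to 20 rows; each row shifts and turns the commanded pose from where the row before left it; what a row does not reach is not made up. A row lasts 1/8 s, in which the tool goes at most 62.5 mm and 10.7 degrees, less where a joint would pass 70% of its speed; a pose out of reach is approached as far as the arm can. A call is refused whole if a number of a shift passes 6.25 or a number of a turn 0.188, either way. A call with a gripper value outside its range is refused whole. The fingers move at their own pace and stop on an object; "grip_force" is the grip in N (left out, the last holds). Time passes only in rows, so rows that do not move let the fingers close. It gives the time, the measured TCP pose, the force and the opening at its end, in the units of the state.
- r.read_state(): the state, without advancing time (a new reading comes with each control period).
- r.camera(name): name is "scene" or "top"; returns a dict with "img" (420x560x3 uint8, red, green, blue), "K" (3x3 intrinsics, pixels), "camera_from_world" (4x4, takes a point from world to camera coordinates). Camera axes: x right, y down, z forward; pixel columns grow to the right and rows downward; lengths in m; the calibration is good to about 2 mm. A picture is of the moment at which its call begins. There is no depth.
- r.close_job(): hands the job in, once; it reports no verdict.
The state is a dict: "time": time; "joint_positions": joint angles; "joint_vel": joint speeds; "joint_torque": joint torques, N m; "ee_pos": TCP position; "eef_rot": TCP orientation; "ft_force": force on the tool from outside, world axes, zero at the start; "torque": the same for the moment, N m; "width": finger opening in m.
Only numpy, scipy, OpenCV 4.12 (cv2) and the standard library are available. Lean on these libraries where they do the work, as an engineer would, in place of code of your own. Each camera call takes 0.05 s, during which the arm holds its last target. There are 200 camera calls.

## Working session

There is one attempt and no reset: what is moved stays moved. The work goes in short steps, Python scripts to look and compute and a tool call to move; the robot and the scene stay as the last step left them, time stands still between calls to the robot, and variables do not carry over. Pictures are saved under pics/ and viewed, about 12 in all and at most 16, crops included, and the job is handed in when it is done.

Besides the shell and the picture viewer there is one more tool, called after "Emit:" in YAML: its name, and indented under it one key for each argument. play_rows: Moves the arm, as the interface text tells. Its arguments: {"type":"object","properties":{"commands":{"type":"array","items":{"type":"array","items":{"type":"number"}}},"grip_force":{"type":"number"}},"required":["commands"]}

```bash
mkdir -p pics
cat > h.py <<'E'
import numpy as np, cv2
from bench import r
def snap(name,fn=None):
    c=r.camera(name); im=cv2.cvtColor(c["img"],cv2.COLOR_RGB2BGR)
    if fn: cv2.imwrite(f"pics/{fn}.png",im); np.savez(f"pics/{fn}.npz",K=c["K"],T=c["camera_from_world"])
    return im
def load(fn):
    d=np.load(f"pics/{fn}.npz"); return cv2.imread(f"pics/{fn}.png"),d["K"],d["T"]
def up(fn,u,v,z):
    "pixel -> world at height z"
    _,K,T=load(fn); R,t=T[:3,:3],T[:3,3]; d=R.T@np.linalg.inv(K)@[u,v,1]; o=-R.T@t
    return o+d*(z-o[2])/d[2]
def px(fn,p):
    _,K,T=load(fn); q=K@(T[:3,:3]@np.array(p,float)+T[:3,3]); return q[:2]/q[2]
def crop(fn,x0,y0,x1,y1,s,out):
    im,_,_=load(fn); cv2.imwrite(f"pics/{out}.png",cv2.resize(im[y0:y1,x0:x1],None,fx=s,fy=s,interpolation=cv2.INTER_CUBIC))
E
python3 - <<'E'
from h import *
for n in("top","scene"):
    snap(n,n+"0"); _,K,T=load(n+"0"); print(n,K[0,0],K[:2,2],-T[:3,:3].T@T[:3,3],T[2,:3])
a=cv2.imread("pics/top0.png");cv2.imwrite("pics/top0b.png",cv2.resize(a,(800,600),interpolation=cv2.INTER_CUBIC))
a=cv2.imread("pics/scene0.png");cv2.imwrite("pics/scene0b.png",cv2.resize(a,(800,600),interpolation=cv2.INTER_CUBIC))
print(r.read_state())
E
```

```text
top 491.7675407742953 [276.66614497 217.72308852] [0.33171642 0.00178792 1.59847572] [ 0.10745459 -0.00255076 -0.99420672]
scene 389.953051678638 [274.34674143 211.73965186] [ 1.03404456 -0.65257976  0.93703543] [-0.47520304  0.59326385 -0.64978464]
{'time': 0.1, 'joint_positions': array([-1.37259345,  0.33278986, -0.06467267,  1.46085008,  0.0216123 ,
        1.34989332, -0.08846401]), 'joint_vel': array([-1.32698285e-04, -1.49947280e-03, -2.25004596e-04, -2.96155577e-03,
        3.89667034e-04,  7.87530459e-04, -4.42306092e-05]), 'joint_torque': array([ 9.75537732e-04, -6.24546432e+01,  2.41489580e-02, -3.90719926e+01,
       -6.13883184e-02,  3.65067611e-02,  5.90887203e-05]), 'ee_pos': array([0.13683192, 0.60948893, 0.22184865]), 'eef_rot': array([ 7.80698874e-01,  6.24907098e-01, -4.61010327e-04,  4.18353342e-04]), 'ft_force': array([ 0.0391649 ,  1.65036439, -1.12450631]), 'torque': array([-0.03307293, -0.00508047,  0.02911572]), 'width': 0.08664932352466152}
```

View pics/top0b.png

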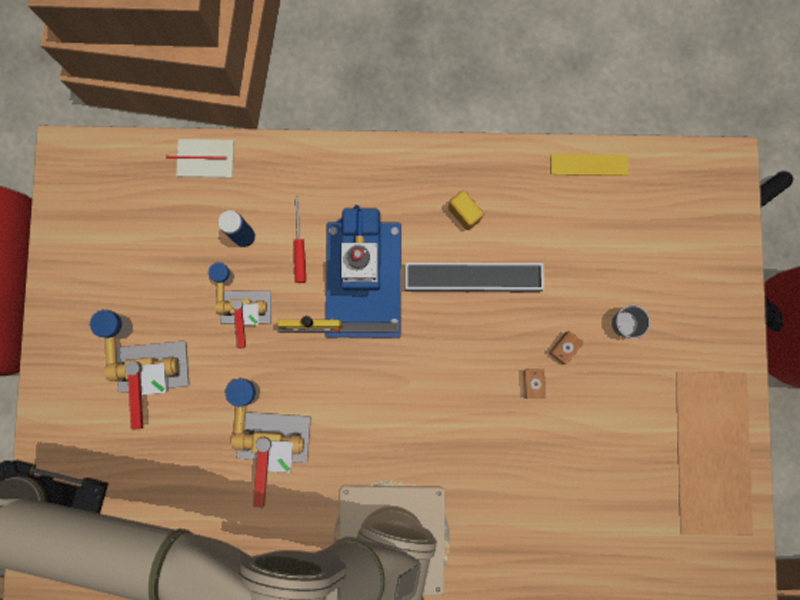

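View pics/scene0b.png

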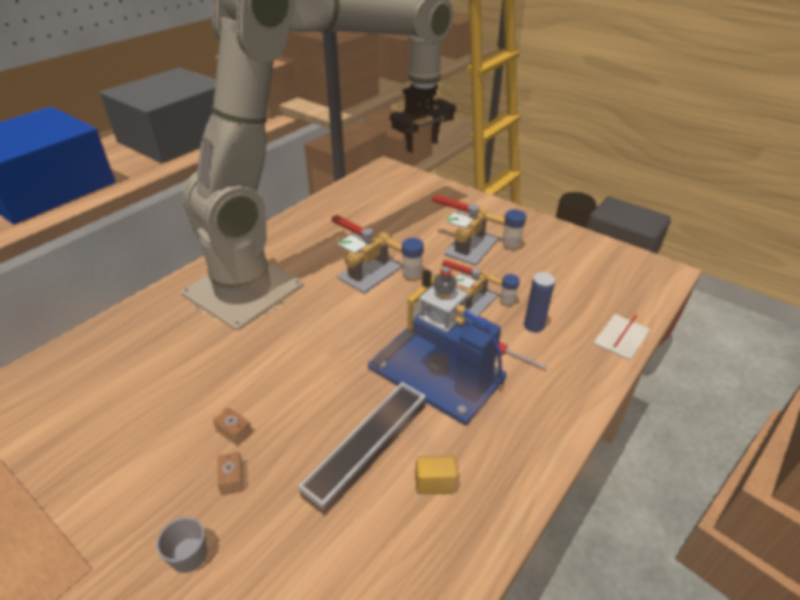

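The views show two blanks, at (535,383) and (567,347) in the top view, and the press at (360,265). Three air-line look-alikes: A (245,310), B (150,370), C (265,440). A is the smallest, so it fits the description. I'll confirm it with crops.

Run:
```python
from h import *
crop("top0",140,130,300,250,5,"c1")
crop("top0",280,175,420,285,5.7,"c2")
crop("scene0",270,170,370,270,6,"c3")
```

```text
(no output)
```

View pics/c1.png

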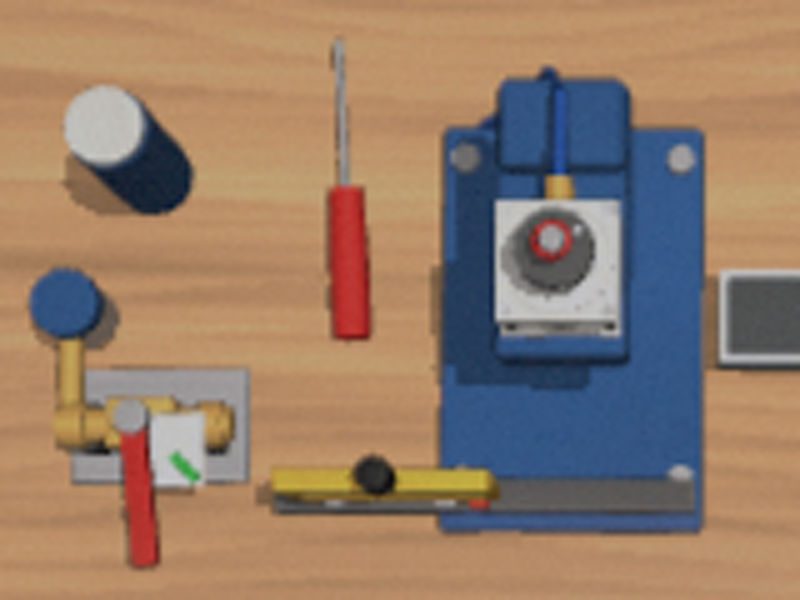

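View pics/c2.png

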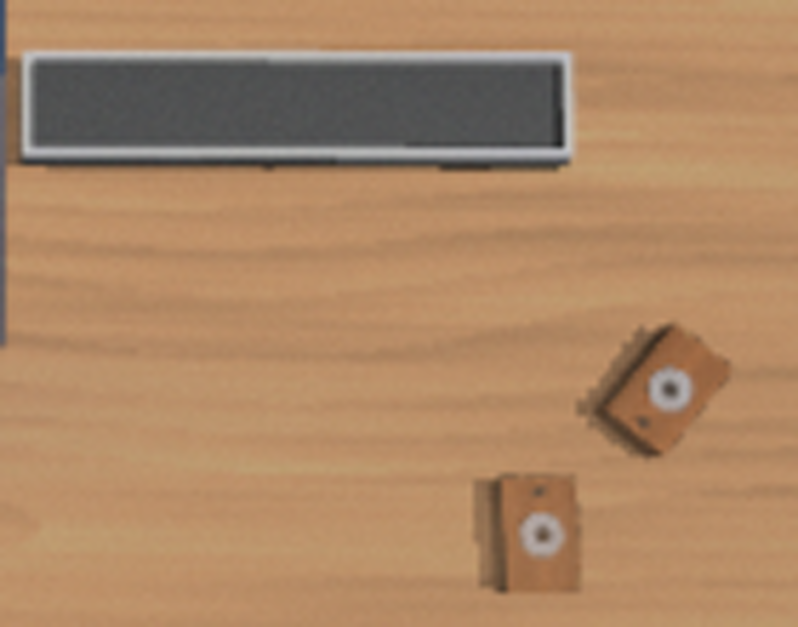

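View pics/c3.png

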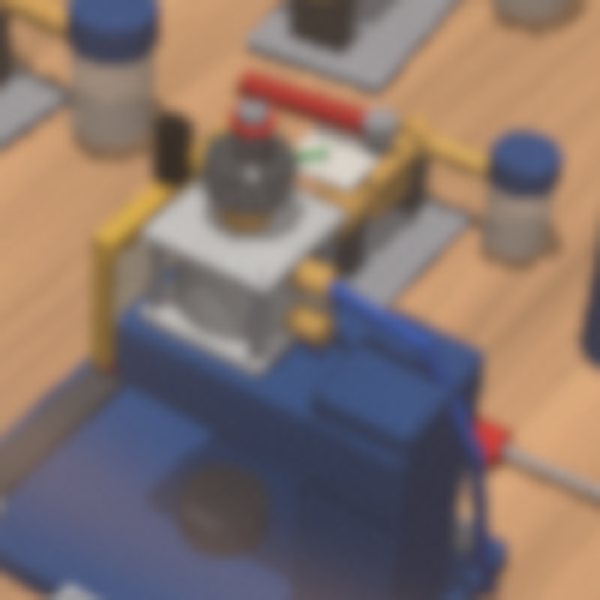

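Run:
```python
from h import *
np.set_printoptions(precision=4,suppress=True)
f1=lambda U,V,z: up("top0",140+U/5,130+V/5,z)[:2]
f2=lambda U,V,z: up("top0",280+U/5.7,175+V/5.7,z)[:2]
print("rod",f1(551,238,.299),"knob",f1(375,475,.172))
p,q=f1(132,413,.1),f1(145,567,.096);print("lever",p,q,q-p,np.linalg.norm(q-p))
for c in [(443,128),(703,128),(703,530),(440,530)]: print("base",f1(*c,.012))
C=[f2(*c,.04) for c in [(22,52),(573,52),(573,158),(22,160)]]
print("chan",*C,np.mean(C,0), (C[1]-C[0])/np.linalg.norm(C[1]-C[0]),np.linalg.norm(C[1]-C[0]),np.linalg.norm(C[2]-C[1]))
for n,cs in [((542,534),[(500,475),(577,475),(580,591),(503,591)]),((670,390),[(672,323),(730,370),(657,458),(600,410)])]:
    B=np.array([f2(*c,.038) for c in cs]);print("blank",f2(*n,.038),B.mean(0),"sides",[ (np.linalg.norm(B[i]-B[i-1]).round(4),np.degrees(np.arctan2(*(B[i]-B[i-1])[::-1])).round(1)) for i in range(4)])
    print(B)
rod=f1(551,238,.299)
for z in(.235,.25,.26,.27,.28,.285,.29,.299): print(z,((px("scene0",[*rod,z])-[270,170])*6).round(0))
print([((px("top0",[*(rod-p),0])) ).round(1) for p in [(0,0)]])
```

```text
rod [0.5793 0.071 ] knob [0.4619 0.1773]
lever [0.5044 0.3362] [0.4103 0.3255] [-0.0941 -0.0107] 0.09466899274464549
base [0.7063 0.1588]
base [ 0.7089 -0.0122]
base [ 0.444  -0.0159]
base [0.4414 0.1541]
chan [ 0.609  -0.0237] [ 0.6138 -0.3344] [ 0.5535 -0.3339] [ 0.5476 -0.0245] [ 0.581  -0.1791] [ 0.0153 -0.9999] 0.310723084021913 0.06033484920840642
blank [ 0.3431 -0.3155] [ 0.3438 -0.3144] sides [(np.float64(0.0639), np.float64(1.2)), (np.float64(0.0428), np.float64(-89.2)), (np.float64(0.064), np.float64(-179.0)), (np.float64(0.0426), np.float64(90.8))]
[[ 0.3754 -0.2923]
 [ 0.376  -0.3351]
 [ 0.3121 -0.3363]
 [ 0.3115 -0.2937]]
blank [ 0.424  -0.3874] [ 0.4239 -0.3845] sides [(np.float64(0.0639), np.float64(-39.6)), (np.float64(0.0412), np.float64(-128.8)), (np.float64(0.0645), np.float64(140.2)), (np.float64(0.041), np.float64(50.2))]
[[ 0.4615 -0.389 ]
 [ 0.4357 -0.421 ]
 [ 0.3861 -0.3797]
 [ 0.4123 -0.3483]]
0.235 [233. 211.]
0.25 [234. 186.]
0.26 [236. 169.]
0.27 [237. 152.]
0.28 [238. 135.]
0.285 [239. 127.]
0.29 [239. 118.]
0.299 [240. 102.]
[array([254.7, 194.8])]
```

Run:
```python
from h import *
crop("scene0",295,180,330,212,18,"c4")
```

```text
(no output)
```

View pics/c4.png

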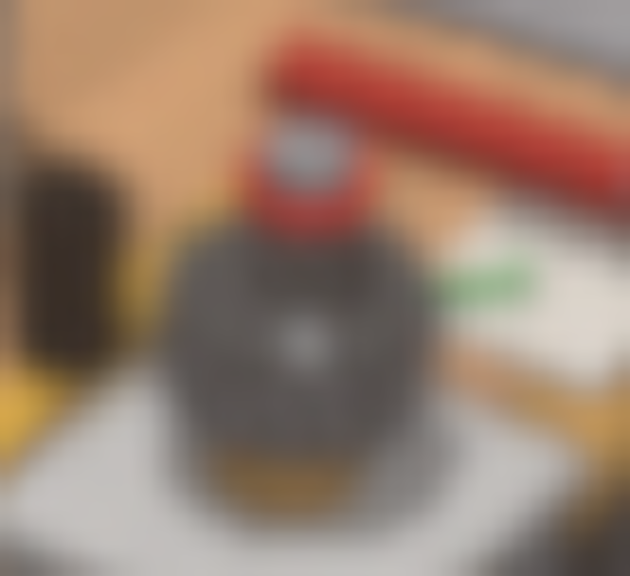

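Emit:
play_rows:
  commands:
    - [2.2, -2.7, 0.7, 0, 0, -0.17, 8.7]
    - [2.2, -2.7, 0.7, 0, 0, -0.17, 8.7]
    - [2.2, -2.7, 0.7, 0, 0, -0.17, 8.7]
    - [2.2, -2.7, 0.7, 0, 0, -0.17, 8.7]
    - [2.2, -2.7, 0.7, 0, 0, -0.17, 8.7]
    - [2.2, -2.7, 0.7, 0, 0, -0.17, 8.7]
    - [2.2, -2.7, 0.7, 0, 0, -0.17, 8.7]
    - [2.2, -2.7, 0.7, 0, 0, -0.17, 8.7]
    - [2.2, -2.7, 0.7, 0, 0, -0.17, 8.7]
    - [2.2, -2.7, 0.7, 0, 0, -0.17, 8.7]
    - [2.2, -2.7, 0.7, 0, 0, -0.17, 8.7]
    - [2.2, -2.7, 0.7, 0, 0, -0.17, 8.7]
    - [2.2, -2.7, 0.7, 0, 0, -0.17, 8.7]
    - [2.2, -2.7, 0.7, 0, 0, -0.17, 8.7]
    - [2.2, -2.7, 0.7, 0, 0, -0.17, 8.7]
    - [2.2, -2.7, 0.7, 0, 0, -0.17, 8.7]
    - [2.2, -2.7, 0.7, 0, 0, -0.17, 8.7]
    - [2.2, -2.7, 0.7, 0, 0, -0.17, 8.7]
    - [2.2, -2.7, 0.7, 0, 0, -0.17, 8.7]
    - [2.2, -2.7, 0.7, 0, 0, -0.17, 8.7]

```text
time: 2.6
ee_pos: [0.5773, 0.069, 0.3625]
eef_rot: [-0.517, 0.856, 0.0, -0.0]
ft_force: [0.7, -0.0, -0.7]
width: 0.0871
```

The ring's lower face is at z≈0.291 and the collar top at about 0.275, so the gap is roughly 14–16 mm. I'll descend and grip the collar.

Emit:
play_rows:
  commands:
    - [0.3, 0.2, -2.9, 0, 0, 0, 8.7]
    - [0, 0, -2.9, 0, 0, 0, 8.7]
    - [0, 0, -2.9, 0, 0, 0, 8.7]
    - [0, 0, -2.9, 0, 0, 0, 8.7]
    - [0, 0, 0, 0, 0, 0, 8.7]
    - [0, 0, 0, 0, 0, 0, 4.0]
    - [0, 0, 0, 0, 0, 0, 4.0]
    - [0, 0, 0, 0, 0, 0, 4.0]
    - [0, 0, 0, 0, 0, 0, 4.0]
    - [0, 0, 0, 0, 0, 0, 4.0]
    - [0, 0, 0, 0, 0, 0, 4.0]
  grip_force: 20

```text
time: 3.98
ee_pos: [0.5808, 0.0739, 0.2469]
eef_rot: [-0.52, 0.854, 0.0, 0.002]
ft_force: [6.0, 6.6, -2.8]
width: 0.0431
```

Run:
```python
from h import *
s=r.read_state(); print(s["joint_positions"].round(3),s["ft_force"],s["torque"],s["width"])
```

```text
[-0.738  0.255  0.647  1.567 -0.158  1.369 -2.124] [ 5.95567185  6.56587371 -2.75294778] [ 1.19131832 -1.10079055  0.00915903] 0.04307791165076593
```

Emit:
play_rows:
  commands:
    - [0.1, 0.3, 0.036, 0, 0, 0.18, 4.0]
    - [0, 0, 0.036, 0, 0, 0.18, 4.0]
    - [0, 0, 0.036, 0, 0, 0.18, 4.0]
    - [0, 0, 0.036, 0, 0, 0.18, 4.0]
    - [0, 0, 0.036, 0, 0, 0.18, 4.0]
    - [0, 0, 0.036, 0, 0, 0.18, 4.0]
    - [0, 0, 0.036, 0, 0, 0.18, 4.0]
    - [0, 0, 0.036, 0, 0, 0.18, 4.0]
    - [0, 0, 0.036, 0, 0, 0.18, 4.0]
    - [0, 0, 0.036, 0, 0, 0.18, 4.0]
    - [0, 0, 0.036, 0, 0, 0.18, 4.0]
    - [0, 0, 0.036, 0, 0, 0.18, 4.0]
    - [0, 0, 0.036, 0, 0, 0.18, 4.0]
    - [0, 0, 0.036, 0, 0, 0.18, 4.0]
    - [0, 0, 0.036, 0, 0, 0.18, 4.0]
    - [0, 0, 0.036, 0, 0, 0.18, 4.0]
    - [0, 0, 0.036, 0, 0, 0.18, 4.0]
    - [0, 0, 0.036, 0, 0, 0.18, 4.0]
    - [0, 0, 0.036, 0, 0, 0.18, 4.0]
    - [0, 0, 0.036, 0, 0, 0.18, 4.0]

```text
time: 6.48
ee_pos: [0.5839, 0.0733, 0.2538]
eef_rot: [0.713, 0.701, 0.002, 0.003]
ft_force: [17.2, -2.8, -8.5]
width: 0.0436
```

Run:
```python
from h import *
s=r.read_state(); print(s["joint_positions"].round(3),s["ee_pos"],s["ft_force"],s["torque"],s["width"])
```

```text
[-0.397  0.229  0.23   1.534 -0.05   1.379  1.391] [0.58386066 0.07331012 0.25383637] [17.15664237 -2.7599656  -8.47253282] [-0.41608832 -3.80064216 -0.0556344 ] 0.04362966758346633
```

Emit:
play_rows:
  commands:
    - [0.3, 0, 0, 0, 0, 0, 8.7]
    - [0, 0, 0, 0, 0, 0, 8.7]
    - [0, 0, 0, 0, 0, 0, 8.7]
    - [0, 0, 0, 0, 0, -0.187, 8.7]
    - [0, 0, 0, 0, 0, -0.187, 8.7]
    - [0, 0, 0, 0, 0, -0.187, 8.7]
    - [0, 0, 0, 0, 0, -0.187, 8.7]
    - [0, 0, 0, 0, 0, -0.187, 8.7]
    - [0, 0, 0, 0, 0, -0.187, 8.7]
    - [0, 0, 0, 0, 0, -0.187, 8.7]
    - [0, 0, 0, 0, 0, -0.187, 8.7]
    - [0, 0, 0, 0, 0, -0.187, 8.7]
    - [0, 0, 0, 0, 0, -0.187, 8.7]
    - [0, 0, 0, 0, 0, -0.187, 8.7]
    - [0, 0, 0, 0, 0, -0.187, 8.7]
    - [0, 0, 0, 0, 0, -0.187, 8.7]
    - [0, 0, 0, 0, 0, -0.187, 8.7]
    - [0, 0, 0, 0, 0, -0.187, 8.7]
    - [0, 0, 0, 0, 0, -0.187, 8.7]
    - [0, 0, 0, 0, 0, -0.187, 8.7]

```text
time: 8.98
ee_pos: [0.5837, 0.0751, 0.2539]
eef_rot: [-0.684, 0.73, 0.0, 0.0]
ft_force: [0.0, 0.5, -0.4]
width: 0.0871
```

Emit:
play_rows:
  commands:
    - [0, 0, 0, 0, 0, -0.187, 8.7]
    - [0, 0, 0, 0, 0, -0.187, 8.7]
    - [0, 0, 0, 0, 0, 0, 4.0]
    - [0, 0, 0, 0, 0, 0, 4.0]
    - [0, 0, 0, 0, 0, 0, 4.0]
    - [0, 0, 0, 0, 0, 0, 4.0]
    - [0, 0, 0, 0, 0, 0, 4.0]
    - [0, 0, 0, 0, 0, 0, 4.0]

```text
time: 9.98
ee_pos: [0.5831, 0.073, 0.2537]
eef_rot: [-0.538, 0.843, -0.0, -0.001]
ft_force: [-5.4, -5.1, 3.0]
width: 0.0434
```

Run:
```python
from h import *
s=r.read_state(); print(s["joint_positions"].round(3),s["ee_pos"],s["ft_force"],s["torque"],s["width"])
```

```text
[-0.732  0.262  0.645  1.546 -0.157  1.389 -2.079] [0.58313492 0.07296405 0.25366521] [-5.35593177 -5.11137175  3.0218454 ] [-1.14888156  1.21461039 -0.09135654] 0.04339215856227472
```

Emit:
play_rows:
  commands:
    - [-0.1, -0.2, 0.036, 0, 0, 0.18, 4.0]
    - [0, 0, 0.036, 0, 0, 0.18, 4.0]
    - [0, 0, 0.036, 0, 0, 0.18, 4.0]
    - [0, 0, 0.036, 0, 0, 0.18, 4.0]
    - [0, 0, 0.036, 0, 0, 0.18, 4.0]
    - [0, 0, 0.036, 0, 0, 0.18, 4.0]
    - [0, 0, 0.036, 0, 0, 0.18, 4.0]
    - [0, 0, 0.036, 0, 0, 0.18, 4.0]
    - [0, 0, 0.036, 0, 0, 0.18, 4.0]
    - [0, 0, 0.036, 0, 0, 0.18, 4.0]
    - [0, 0, 0.036, 0, 0, 0.18, 4.0]
    - [0, 0, 0.036, 0, 0, 0.18, 4.0]
    - [0, 0, 0.036, 0, 0, 0.18, 4.0]
    - [0, 0, 0.036, 0, 0, 0.18, 4.0]
    - [0, 0, 0.036, 0, 0, 0.18, 4.0]
    - [0, 0, 0.036, 0, 0, 0.18, 4.0]
    - [0, 0, 0.036, 0, 0, 0.18, 4.0]
    - [0, 0, 0, 0, 0, 0, 4.0]

```text
time: 12.22
ee_pos: [0.5818, 0.0736, 0.2595]
eef_rot: [0.863, 0.506, -0.001, -0.001]
ft_force: [-5.6, 2.1, 1.1]
width: 0.0432
```

Emit:
play_rows:
  commands:
    - [0, 0, 0, 0, 0, 0, 8.7]
    - [0, 0, 0, 0, 0, 0, 8.7]
    - [0, 0, 0, 0, 0, 0, 8.7]
    - [0, 0, 3.5, 0, 0, 0, 8.7]
    - [0, 0, 5, 0, 0, -0.18, 8.7]
    - [0, 0, 5, 0, 0, -0.18, 8.7]
    - [-5, -5, 0, 0, 0, -0.18, 8.7]
    - [-5, -6, 0, 0, 0, -0.18, 8.7]
    - [-5, -6, 0, 0, 0, -0.18, 8.7]
    - [0, -5, 0, 0, 0, 0, 8.7]

```text
time: 13.48
ee_pos: [0.4567, -0.1191, 0.396]
eef_rot: [0.997, 0.077, 0.001, -0.001]
ft_force: [1.6, 0.0, -0.1]
width: 0.087
```

Run:
```python
from h import *
s=r.read_state(); print(s["joint_positions"].round(3),s["ee_pos"],s["eef_rot"],s["ft_force"],s["width"])
snap("scene","scene1"); snap("top","top1")
im1=cv2.imread("pics/scene1.png");im0=cv2.imread("pics/scene0.png")
a=np.hstack([cv2.resize(i[180:212,295:328],None,fx=12,fy=12,interpolation=cv2.INTER_CUBIC) for i in(im0,im1)])
cv2.imwrite("pics/c5.png",a)
```

```text
[-0.361 -0.079  0.489  1.552  0.035  1.657  0.284] [ 0.45671828 -0.11905501  0.39599001] [ 9.97041064e-01  7.68517330e-02  1.48879898e-03 -8.43942877e-04] [ 1.57804712  0.02195812 -0.12612623] 0.08699973379314276
```

View pics/c5.png

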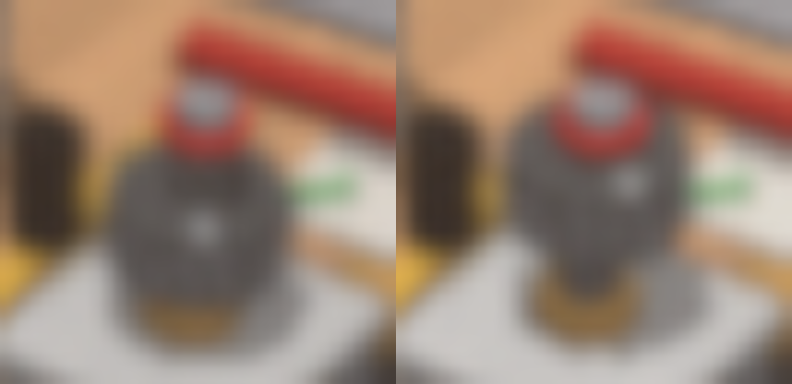

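```bash
cat > fit.py <<'E'
import sys
from h import *
from scipy.optimize import minimize
ims=sys.argv[1:]
S=8; x0,y0,x1,y1=300,180,324,214
th=np.linspace(0,2*np.pi,90)
def ell(fn,rad,z,d): 
    return np.array([px_(fn,[.583+rad*np.cos(t),.073+rad*np.sin(t),z]) for t in th])+d-[x0,y0]
C={f:load(f) for f in ims}
def px_(fn,p):
    _,K,T=C[fn]; q=K@(T[:3,:3]@np.array(p)+T[:3,3]); return q[:2]/q[2]
def layers(fn,zr,zc,d,blur):
    lab=np.zeros(((y1-y0)*S,(x1-x0)*S),np.uint8)
    def cyl(rad,a,b,l1,l2):
        A,B=ell(fn,rad,a,d),ell(fn,rad,b,d)
        P=lambda q:np.round((q+.5)*S*16).astype(np.int32)
        cv2.fillConvexPoly(lab,cv2.convexHull(P(np.vstack([A,B]))),l1,shift=4)
        cv2.fillConvexPoly(lab,P(B),l2,shift=4)
    cyl(.013,.235,.243,1,2);cyl(.007,.243,zc-.02,3,3);cyl(.022,zc-.02,zc,4,5);cyl(.007,zc,zr,3,3);cyl(.011,zr,zr+.004,6,6);cyl(.007,max(zr+.004,zc),.299,3,7)
    out=[]
    for k in range(8):
        m=cv2.GaussianBlur((lab==k).astype(np.float32),(0,0),blur*S)
        out.append(cv2.resize(m,(x1-x0,y1-y0),interpolation=cv2.INTER_AREA))
    return np.stack(out,-1)
def cost(p,full=False):
    zr=p[0]*1e-3; d=p[1:3]; blur=abs(p[3])+.2; e=0
    for f,zc in zip(ims,p[4:]):
        L=layers(f,zr,zc*1e-3,d,blur); m=L[...,0]<.4
        A=L[m]; Y=C[f][0][y0:y1,x0:x1][m].astype(float)
        w=np.linalg.lstsq(A,Y,rcond=1e-3)[0]; e+=((A@w-Y)**2).mean()
    return e
best=None
for zr in(287,291):
  for g in (0,3):
    s=[zr,2,1,.4]+[zr-12.7-g,zr-g][-len(ims):]
    o=minimize(cost,s,method="Nelder-Mead",options=dict(maxiter=700,initial_simplex=np.array([s]+[np.array(s)+np.eye(len(s))[i]*(2 if i in(0,4,5) else .5) for i in range(len(s))])))
    print(o.fun.round(2),o.x.round(2), "gap",(o.x[0]-o.x[4:]).round(2))
E
python3 fit.py scene0 scene1
```

```text
104.74 [ 2.9254e+02 -3.0000e-02  7.9000e-01  1.5200e+00  2.7478e+02  2.8808e+02] gap [17.76  4.45]
121.28 [2.9052e+02 1.1000e-01 3.9000e-01 1.7200e+00 2.6986e+02 2.8698e+02] gap [20.66  3.54]
100.38 [2.9519e+02 3.0000e-02 1.3900e+00 1.0900e+00 2.7511e+02 2.8909e+02] gap [20.07  6.1 ]
99.72 [ 2.9456e+02 -2.0000e-02  1.2700e+00  9.5000e-01  2.7614e+02  2.8877e+02] gap [18.42  5.79]
```

Run:
```python
from h import *
crop("top1",290,180,420,285,6,"c6")
```

```text
(no output)
```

View pics/c6.png

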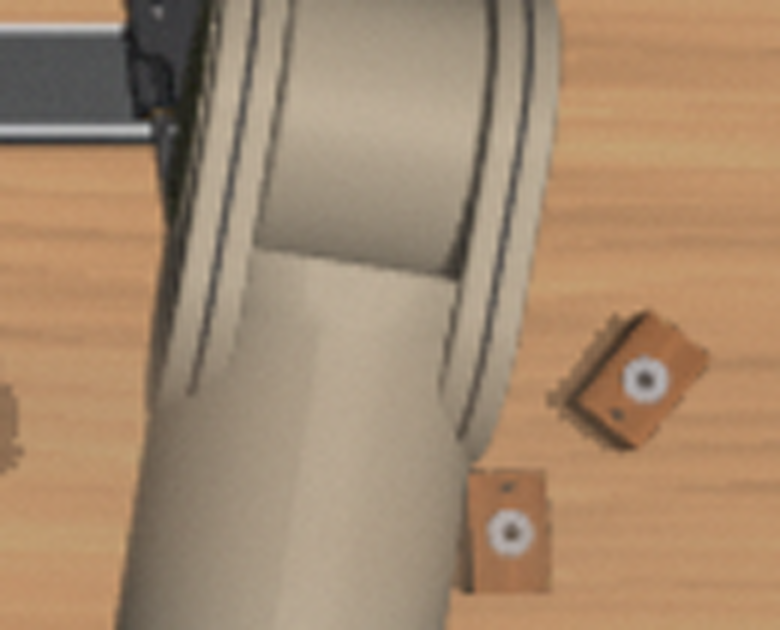

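```bash
python3 - <<'E'
from h import *
for f in("scene0","scene1"):
    im=load(f)[0].astype(float); red=im[...,2]-(im[...,0]+im[...,1])/2
    print(f,"rows190-196 cols308-317"); print(red[188:197,306:319].round(0).astype(int)); print(red[190:197,306:319].sum(1).round(),)
a,b=[load(f)[0].astype(float).mean(2) for f in("scene0","scene1")]
print("grey"); 
for i in(a,b): print(i[188:212,312].round(0).astype(int), i[188:212,311].round(0).astype(int))
_,K,T=load("scene0");
E
python3 - <<'E'
import cv2
im=cv2.imread("pics/scene1.png")[178:214,290:334]
cv2.imwrite("pics/c7.png",cv2.resize(im,None,fx=16,fy=16,interpolation=cv2.INTER_LANCZOS4))
E
```

```text
scene0 rows190-196 cols308-317
[[68 72 74 56 24  8  8 17 44 72 72 67 68]
 [70 76 82 66 30 12 11 22 55 82 74 64 62]
 [71 76 84 81 58 40 38 49 74 87 72 64 64]
 [63 62 66 78 80 79 78 81 84 74 62 60 64]
 [42 35 36 50 64 73 73 72 62 47 43 50 60]
 [21 14 14 21 29 36 36 34 28 21 22 34 46]
 [10  8  8 10 12 14 14 13 12 11 12 18 28]
 [ 8  8  8  8  8  9  9  8  9  8  8 10 12]
 [ 7  7  7  8  8  8  8  8  8  8  7  6  5]]
[861. 930. 706. 357. 171. 113.  92.]
scene1 rows190-196 cols308-317
[[52 50 56 48 24  9  8 14 32 56 54 55 64]
 [34 40 62 58 30 12 10 20 48 70 50 34 44]
 [18 32 64 76 58 42 39 50 74 80 44 22 31]
 [11 20 50 76 82 82 80 83 85 67 31 14 23]
 [ 8 12 26 48 68 76 76 72 59 38 16 10 17]
 [ 8  8 12 19 30 37 36 30 22 13  8  8 12]
 [ 8  8  8  8 12 12 12  8  7  6  6  6  7]
 [ 8  8  8  6  7  8  6  5  5  4  6  6  5]
 [ 8  8  8  8  6  7  6  6  6  6  6  8  4]]
[632. 704. 526. 242. 107.  82.  88.]
grey
[141 132 114 100  88  79  76  74  80  97 116 118 104  91  86  84  83  86
  94  99 111 138 171 189] [142 128 111  98  87  80  76  75  81  98 117 118 102  89  86  85  85  87
  94  99 109 138 170 189]
[145 135 117 104  90  87  95 100  94  88  86  87  85  82  79  81  87  97
 102 106 127 162 187 197] [146 132 115 102  89  83  88  92  89  86  86  86  84  81  77  78  83  94
 102 105 127 162 188 197]
```

View pics/c7.png

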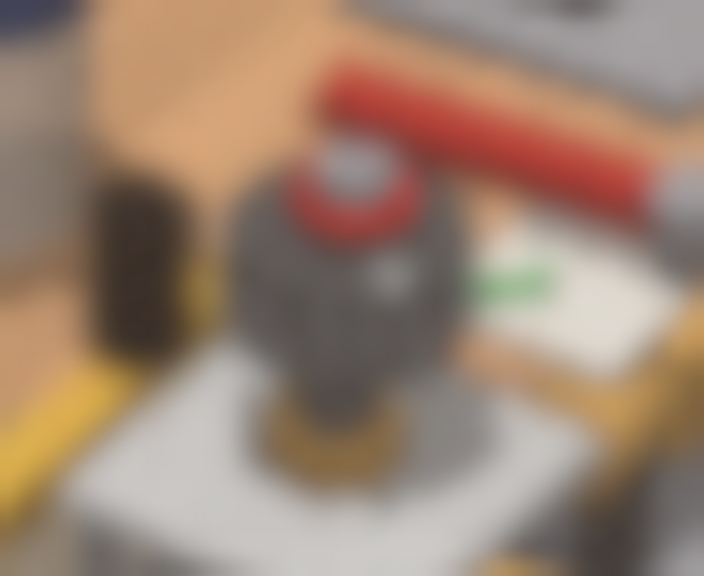

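Gap is still 0–4 mm, because the ring's lower edge isn't covered and no rod shows under it. I'll turn about 1 rad more and look for the collar starting to swallow the ring.

Emit:
play_rows:
  commands:
    - [3.15, 4.8, 0, 0, 0, 0, 8.7]
    - [3.15, 4.8, 0, 0, 0, 0, 8.7]
    - [3.15, 4.8, 0, 0, 0, 0, 8.7]
    - [3.15, 4.8, 0, 0, 0, 0, 8.7]
    - [0, 0, 0, 0, 0, 0, 8.7]
    - [0, 0, -4.5, 0, 0, 0, 8.7]
    - [0, 0, -4.5, 0, 0, 0, 8.7]
    - [0, 0, -4.5, 0, 0, 0, 8.7]
    - [0, 0, 0, 0, 0, 0, 4.0]
    - [0, 0, 0, 0, 0, 0, 4.0]
    - [0, 0, 0, 0, 0, 0, 4.0]
    - [0, 0, 0, 0, 0, 0, 4.0]
    - [0, 0, 0, 0, 0, 0, 4.0]
    - [0, 0, 0, 0, 0, 0, 4.0]

```text
time: 15.32
ee_pos: [0.5824, 0.0743, 0.2604]
eef_rot: [0.997, 0.078, -0.003, -0.0]
ft_force: [-15.0, -2.3, 9.4]
width: 0.0436
```

Emit:
play_rows:
  commands:
    - [0, 0, 0.036, 0, 0, 0.175, 4.0]
    - [0, 0, 0.036, 0, 0, 0.175, 4.0]
    - [0, 0, 0.036, 0, 0, 0.175, 4.0]
    - [0, 0, 0.036, 0, 0, 0.175, 4.0]
    - [0, 0, 0.036, 0, 0, 0.175, 4.0]
    - [0, 0, 0.036, 0, 0, 0.175, 4.0]
    - [0, 0, 0, 0, 0, 0, 4.0]
    - [0, 0, 0, 0, 0, 0, 4.0]

```text
time: 16.32
ee_pos: [0.5817, 0.0736, 0.2624]
eef_rot: [0.823, 0.567, -0.003, -0.001]
ft_force: [-18.8, -3.9, 11.3]
width: 0.0436
```

Emit:
play_rows:
  commands:
    - [0, 0, 0, 0, 0, 0, 8.7]
    - [0, 0, 0, 0, 0, 0, 8.7]
    - [0, 0, 0, 0, 0, 0, 8.7]
    - [0, 0, 3.5, 0, 0, 0, 8.7]
    - [0, 0, 5, 0, 0, -0.18, 8.7]
    - [0, 0, 5, 0, 0, -0.18, 8.7]
    - [-5, -5, 0, 0, 0, -0.18, 8.7]
    - [-5, -6, 0, 0, 0, -0.18, 8.7]
    - [-5, -6, 0, 0, 0, -0.18, 8.7]
    - [0, -5, 0, 0, 0, 0, 8.7]

```text
time: 17.58
ee_pos: [0.4586, -0.1171, 0.3982]
eef_rot: [0.988, 0.151, 0.002, -0.001]
ft_force: [1.5, 1.7, -0.3]
width: 0.087
```

```bash
cat > red.py <<'E'
from h import *
import sys
snap("scene",sys.argv[1])
s=r.read_state();print(s["time"],s["ee_pos"].round(4),s["eef_rot"].round(3))
for f in("scene0","scene1",sys.argv[1]):
    im=load(f)[0].astype(float); red=im[...,2]-(im[...,0]+im[...,1])/2
    print(f);print(red[189:197,308:317].round(0).astype(int)); print(im.mean(2)[188:212,311].round(0).astype(int))
E
python3 red.py scene2
```

```text
17.625 [ 0.4584 -0.1242  0.3981] [0.989 0.149 0.001 0.001]
scene0
[[82 66 30 12 11 22 55 82 74]
 [84 81 58 40 38 49 74 87 72]
 [66 78 80 79 78 81 84 74 62]
 [36 50 64 73 73 72 62 47 43]
 [14 21 29 36 36 34 28 21 22]
 [ 8 10 12 14 14 13 12 11 12]
 [ 8  8  8  9  9  8  9  8  8]
 [ 7  8  8  8  8  8  8  8  7]]
[142 128 111  98  87  80  76  75  81  98 117 118 102  89  86  85  85  87
  94  99 109 138 170 189]
scene1
[[62 58 30 12 10 20 48 70 50]
 [64 76 58 42 39 50 74 80 44]
 [50 76 82 82 80 83 85 67 31]
 [26 48 68 76 76 72 59 38 16]
 [12 19 30 37 36 30 22 13  8]
 [ 8  8 12 12 12  8  7  6  6]
 [ 8  6  7  8  6  5  5  4  6]
 [ 8  8  6  7  6  6  6  6  6]]
[146 132 115 102  89  83  88  92  89  86  86  86  84  81  77  78  83  94
 102 105 127 162 188 197]
scene2
[[59 56 28 12 10 20 47 66 44]
 [63 77 58 42 38 50 72 76 38]
 [49 75 82 81 80 83 84 60 22]
 [26 47 63 74 76 72 60 34 12]
 [12 19 28 34 36 33 25 16  8]
 [ 7  8 10 12 12 12 10  8  8]
 [ 6  8  7  8  8  7  6  7  8]
 [ 7  8  8  8  8  8  7  8  8]]
[145 132 114 102  91  88  90  88  84  85  88  87  85  82  77  78  84  95
 101 106 127 163 187 198]
```

Run:
```python
from h import *
im=[load(f)[0].astype(int).mean(2).astype(int) for f in("scene0","scene1","scene2")]
for c in(306,308,314,316,318):
    print(c); [print(i[184:212,c]) for i in im]
a=np.hstack([cv2.resize(cv2.imread(f"pics/scene{k}.png")[178:212,300:326],None,fx=14,fy=14,interpolation=cv2.INTER_LANCZOS4) for k in(1,2)])
cv2.imwrite("pics/c8.png",a)
```

```text
306
[160 159 158 157 155 154 149 137 117 101  92  90  89  88  86  84  83  83
  85  89  95 101 109 124 147 172 186 191]
[166 164 162 154 137 114 100  94  94  92  90  86  85  87  89  99 120 141
 140 128 120 116 122 146 175 192 196 197]
[165 164 158 144 121 103  95  92  92  90  87  85  86  88  93 112 139 153
 143 129 120 121 137 162 183 193 196 197]
308
[147 145 148 146 137 126 115 103  93  86  84  85  86  88  88  86  81  82
  84  85  84  86  92 100 118 146 173 187]
[151 149 149 139 119 103  93  87  87  89  91  89  83  82  83  85  87  90
  89  91  96  99 101 112 141 174 191 197]
[151 147 142 126 108  97  92  89  88  90  91  88  86  87  87  87  91  93
  91  91  95  99 102 113 142 173 191 197]
314
[ 99  90  93 109 122 120 109  99  88  77  71  71  74  83  89  89  84  83
  82  84  85  89  99 109 122 144 173 190]
[103  93  95 110 120 117 105  94  89  99 120 126 111  91  86  86  86  92
 102 107 107 107 108 116 133 159 185 199]
[102  94  97 113 123 118 106  95  89  86  89  88  85  84  86  88  91  99
 107 108 107 107 109 116 135 164 188 199]
316
[109  96  87  90 109 127 132 130 116 100  89  85  85  86  86  83  82  82
  84  89 100 112 121 127 136 157 179 192]
[112 100  89  82  85  93  95  92  90  93  99  97  89  87  88  91  96 107
 119 127 127 128 128 134 152 179 195 200]
[112 100  90  87  91  98 110 121 112  98  91  86  86  85  86  88  99 115
 125 129 127 126 128 133 150 174 193 199]
318
[121 104  92  85  96 124 144 151 148 139 128 112  99  98  98  98 102 108
 115 120 123 128 131 140 157 178 187 188]
[125 107  96  86  88 100 107 107 104 103 102  97  96 100 106 114 120 127
 130 132 132 133 136 149 173 191 196 195]
[125 107  96  86  86  99 118 132 123 106  98  93  94 102 108 117 122 126
 129 132 132 132 136 149 173 191 196 195]
```

View pics/c8.png

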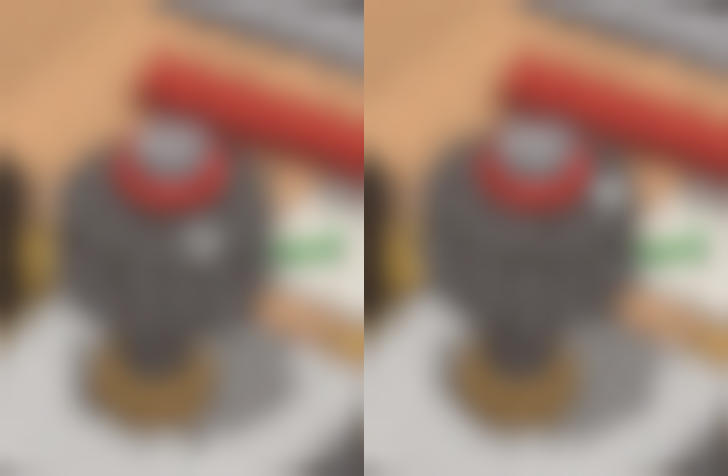

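The dot on the collar's top face gives a remaining gap of about 2–3 mm, so I'll turn 1.2 rad more.

Emit:
play_rows:
  commands:
    - [3.1, 4.9, 0, 0, 0, 0, 8.7]
    - [3.1, 4.9, 0, 0, 0, 0, 8.7]
    - [3.1, 4.9, 0, 0, 0, 0, 8.7]
    - [3.2, 4.9, 0, 0, 0, 0, 8.7]
    - [0, 0, 0, 0, 0, 0, 8.7]
    - [0, 0, -4.5, 0, 0, 0, 8.7]
    - [0, 0, -4.5, 0, 0, 0, 8.7]
    - [0, 0, -4.5, 0, 0, 0, 8.7]
    - [0, 0, 0, 0, 0, 0, 4.0]
    - [0, 0, 0, 0, 0, 0, 4.0]
    - [0, 0, 0, 0, 0, 0, 4.0]
    - [0, 0, 0, 0, 0, 0, 4.0]
    - [0, 0, 0, 0, 0, 0, 4.0]
    - [0, 0, 0, 0, 0, 0, 4.0]

```text
time: 19.38
ee_pos: [0.581, 0.0788, 0.2628]
eef_rot: [0.988, 0.152, -0.005, -0.0]
ft_force: [-30.0, -5.3, 16.9]
width: 0.0433
```

Emit:
play_rows:
  commands:
    - [0, 0, 0.036, 0, 0, 0.175, 4.0]
    - [0, 0, 0.036, 0, 0, 0.175, 4.0]
    - [0, 0, 0.036, 0, 0, 0.175, 4.0]
    - [0, 0, 0.036, 0, 0, 0.175, 4.0]
    - [0, 0, 0.036, 0, 0, 0.175, 4.0]
    - [0, 0, 0.036, 0, 0, 0.175, 4.0]
    - [0, 0, 0.036, 0, 0, 0.175, 4.0]
    - [0, 0, 0, 0, 0, 0, 4.0]
    - [0, 0, 0, 0, 0, 0, 4.0]

```text
time: 20.5
ee_pos: [0.5838, 0.0734, 0.2659]
eef_rot: [0.723, 0.691, -0.004, 0.001]
ft_force: [-16.2, -18.6, 13.1]
width: 0.0433
```

Emit:
play_rows:
  commands:
    - [0, 0, 0, 0, 0, 0, 8.7]
    - [0, 0, 0, 0, 0, 0, 8.7]
    - [0, 0, 0, 0, 0, 0, 8.7]
    - [0, 0, 3.5, 0, 0, 0, 8.7]
    - [0, 0, 5, 0, 0, -0.18, 8.7]
    - [0, 0, 5, 0, 0, -0.18, 8.7]
    - [-5, -5, 0, 0, 0, -0.18, 8.7]
    - [-5, -6, 0, 0, 0, -0.18, 8.7]
    - [-5, -6, 0, 0, 0, -0.18, 8.7]
    - [0, -5, 0, 0, 0, -0.18, 8.7]

```text
time: 21.75
ee_pos: [0.4594, -0.1108, 0.4008]
eef_rot: [0.975, 0.222, 0.002, -0.001]
ft_force: [1.3, -0.3, 1.0]
width: 0.0872
```

```bash
python3 red.py scene3
python3 - <<'E'
from h import *
a=np.hstack([cv2.resize(cv2.imread(f"pics/scene{k}.png")[178:212,300:326],None,fx=14,fy=14,interpolation=cv2.INTER_LANCZOS4) for k in(2,3)])
cv2.imwrite("pics/c9.png",a)
E
```

```text
21.8 [ 0.4593 -0.1179  0.4007] [0.977 0.213 0.001 0.001]
scene0
[[82 66 30 12 11 22 55 82 74]
 [84 81 58 40 38 49 74 87 72]
 [66 78 80 79 78 81 84 74 62]
 [36 50 64 73 73 72 62 47 43]
 [14 21 29 36 36 34 28 21 22]
 [ 8 10 12 14 14 13 12 11 12]
 [ 8  8  8  9  9  8  9  8  8]
 [ 7  8  8  8  8  8  8  8  7]]
[142 128 111  98  87  80  76  75  81  98 117 118 102  89  86  85  85  87
  94  99 109 138 170 189]
scene1
[[62 58 30 12 10 20 48 70 50]
 [64 76 58 42 39 50 74 80 44]
 [50 76 82 82 80 83 85 67 31]
 [26 48 68 76 76 72 59 38 16]
 [12 19 30 37 36 30 22 13  8]
 [ 8  8 12 12 12  8  7  6  6]
 [ 8  6  7  8  6  5  5  4  6]
 [ 8  8  6  7  6  6  6  6  6]]
[146 132 115 102  89  83  88  92  89  86  86  86  84  81  77  78  83  94
 102 105 127 162 188 197]
scene3
[[57 54 28 12 10 20 46 65 41]
 [62 75 58 42 38 49 72 77 42]
 [48 74 82 80 80 80 80 64 30]
 [26 44 62 71 72 66 53 34 16]
 [12 18 26 33 34 29 22 14 10]
 [ 8  9 10 12 12 10  8  8  7]
 [ 8  8  7  8  8  8  8  8  8]
 [ 7  8  7  6  7  7  8  7  8]]
[148 132 114 103  94  91  90  87  88  88  88  86  82  80  77  78  84  94
 101 106 132 170 192 198]
```

View pics/c9.png

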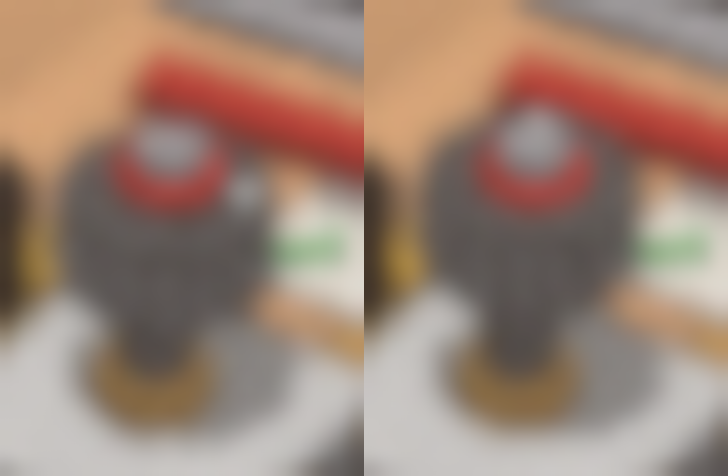

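The red strip has just begun to shrink: ring sums went 1133, 1120, 1114, then 1067, which is about 0.3 mm of overlap. The collar is set. Now for blank1.

Emit:
play_rows:
  commands:
    - [-0.95, -1.65, -1.5, 0, 0, -0.167, 8.7]
    - [-0.95, -1.65, -1.5, 0, 0, -0.167, 8.7]
    - [-0.95, -1.65, -1.5, 0, 0, -0.167, 8.7]
    - [-0.95, -1.65, -1.5, 0, 0, -0.167, 8.7]
    - [-0.95, -1.65, -1.5, 0, 0, -0.167, 8.7]
    - [-0.95, -1.65, -1.5, 0, 0, -0.167, 8.7]
    - [-0.95, -1.65, -1.5, 0, 0, -0.167, 8.7]
    - [-0.95, -1.65, -1.5, 0, 0, -0.167, 8.7]
    - [-0.95, -1.65, -1.5, 0, 0, -0.167, 8.7]
    - [-0.95, -1.65, -1.5, 0, 0, -0.167, 8.7]
    - [-0.95, -1.65, -1.5, 0, 0, -0.167, 8.7]
    - [-0.95, -1.65, -1.5, 0, 0, -0.167, 8.7]
    - [0, 0, 0, 0, 0, 0, 8.7]

```text
time: 23.42
ee_pos: [0.3465, -0.3081, 0.2189]
eef_rot: [0.713, -0.701, -0.001, 0.0]
ft_force: [0.2, 0.9, 0.9]
width: 0.0871
```

Run:
```python
from h import *
s=r.read_state();print(s["ee_pos"],s["eef_rot"],np.degrees(2*np.arctan2(s["eef_rot"][1],s["eef_rot"][0])),s["joint_positions"].round(2))
snap("top","top2");snap("scene","scene4")
a=cv2.resize(load("top2")[0][170:300,260:460],None,fx=2.5,fy=2.5,interpolation=cv2.INTER_CUBIC)
b=cv2.resize(load("scene4")[0][230:420,90:310],(376,325),interpolation=cv2.INTER_CUBIC)
b=cv2.resize(load("scene4")[0][250:400,120:270],(300,300),interpolation=cv2.INTER_CUBIC)
a=a[:300];cv2.imwrite("pics/c10.png",np.hstack([a[:300],b]))
```

```text
[ 0.34651967 -0.3080681   0.2189446 ] [ 7.13464791e-01 -7.00690679e-01 -6.68125377e-04  3.42255864e-04] -88.9649189094596 [ 0.06 -0.06  0.56  1.9   0.03  1.29 -0.95]
```

View pics/c10.png

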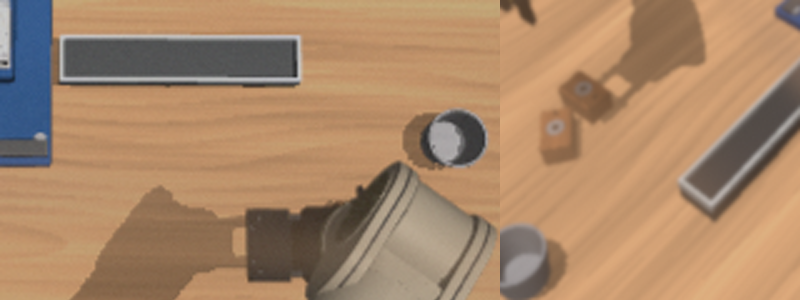

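Run:
```python
from h import *
im=load("scene4")[0]
b=cv2.resize(im[280:335,125:185],None,fx=12,fy=12,interpolation=cv2.INTER_CUBIC);cv2.imwrite("pics/c11.png",b[:600])
print(up("scene0",162,295.7,.038),up("scene4",161.5,294.5,.038),up("scene4",147.5,313.5,.038),px("scene4",[.3438,-.315,.038]))
```

```text
[ 0.35424867 -0.31606713  0.038     ] [ 0.3497938  -0.31423473  0.038     ] [ 0.37055668 -0.37910858  0.038     ] [159.93142884 293.6143841 ]
```

View pics/c11.png

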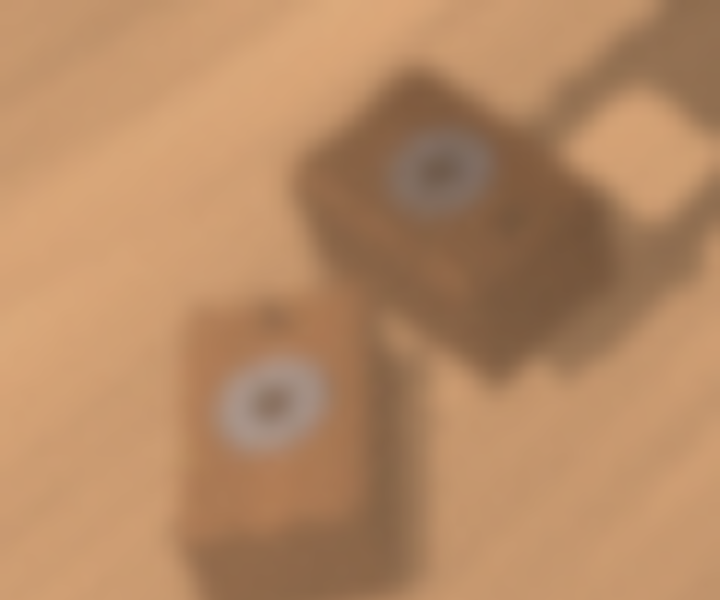

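Run:
```python
from h import *
f=lambda U,V: up("scene4",125+U/12-.5,280+V/12-.5,.038)[:2]
n=f(440,170); off=np.array([.3438,-.315])-n; print("off",off)
for n,q in dict(b2=(272,402),c1=(188,308),c2=(378,297),c3=(357,528),c4=(182,530),b1a=(415,65),b1b=(295,175),b1c=(495,310),b1d=(600,200)).items(): print(n,f(*q)+off)
```

```text
off [-0.00291606 -0.00206863]
b2 [ 0.36561432 -0.38073055]
c1 [ 0.32936671 -0.37666082]
c2 [ 0.36144471 -0.3474061 ]
c3 [ 0.40737997 -0.38976075]
c4 [ 0.3773094  -0.41418757]
b1a [ 0.31396406 -0.29842853]
b1b [ 0.31790287 -0.33732583]
b1c [ 0.38560937 -0.33292581]
b1d [ 0.38047199 -0.2971892 ]
```

Blank2 has been knocked to about (0.367,-0.381), close to blank1. It has more room for the fingers, so I'll take it first.

Emit:
play_rows:
  commands:
    - [0.68, -1.9, -1.5, 0, 0, -0.177, 6.5]
    - [0.68, -1.9, -1.5, 0, 0, -0.177, 6.5]
    - [0.68, -1.9, -1.5, 0, 0, -0.177, 6.5]
    - [0.66, -1.9, -1.5, 0, 0, -0.177, 6.5]
    - [0, 0, 0, 0, 0, 0, 6.5]
    - [0, 0, -3, 0, 0, 0, 6.5]
    - [0, 0, -3, 0, 0, 0, 6.5]
    - [0, 0, -3, 0, 0, 0, 6.5]
    - [0, 0, 0, 0, 0, 0, 6.5]

```text
time: 24.65
ee_pos: [0.3742, -0.3819, 0.0689]
eef_rot: [-0.429, 0.903, 0.001, -0.0]
ft_force: [-0.3, 0.3, 0.3]
width: 0.065
```

Emit:
play_rows:
  commands:
    - [0, -0.2, -2.6, 0, 0, 0, 6.5]
    - [0, 0, -2.5, 0, 0, 0, 6.5]
    - [0, 0, 0, 0, 0, 0, 6.5]
    - [0, 0, 0, 0, 0, 0, 3.5]
    - [0, 0, 0, 0, 0, 0, 3.5]
    - [0, 0, 0, 0, 0, 0, 3.5]
    - [0, 0, 0, 0, 0, 0, 3.5]
    - [0, 0, 0, 0, 0, 0, 3.5]
  grip_force: 30

```text
time: 25.65
ee_pos: [0.3747, -0.386, 0.0193]
eef_rot: [-0.427, 0.904, -0.0, 0.0]
ft_force: [-0.4, 0.7, 7.7]
width: 0.042
```

Emit:
play_rows:
  commands:
    - [0, 0, 3, 0, 0, 0, 3.5]
    - [0, 0, 5, 0, 0, 0, 3.5]
    - [0, 0, 5, 0, 0, 0, 3.5]
    - [1.62, 0.78, 0, 0, 0, 0.1746, 3.5]
    - [1.62, 0.78, 0, 0, 0, 0.1746, 3.5]
    - [1.62, 0.78, 0, 0, 0, 0.1746, 3.5]
    - [1.62, 0.78, 0, 0, 0, 0.1746, 3.5]
    - [1.62, 0.78, 0, 0, 0, 0.1746, 3.5]
    - [1.62, 0.78, 0, 0, 0, 0.1746, 3.5]
    - [1.62, 0.78, 0, 0, 0, 0.1746, 3.5]
    - [1.62, 0.78, 0, 0, 0, 0.1746, 3.5]
    - [1.62, 0.78, 0, 0, 0, 0.1746, 3.5]
    - [1.62, 0.78, 0, 0, 0, 0.1746, 3.5]
    - [1.62, 0.78, 0, 0, 0, 0.1746, 3.5]
    - [1.62, 0.78, 0, 0, 0, 0.1746, 3.5]
    - [1.6, 0.74, 0, 0, 0, 0.1746, 3.5]
    - [0, 0, -4, 0, 0, 0, 3.5]
    - [0, 0, 0, 0, 0, 0, 3.5]

```text
time: 27.9
ee_pos: [0.5825, -0.2839, 0.1056]
eef_rot: [1.0, 0.005, -0.003, -0.001]
ft_force: [-0.0, -1.2, -0.6]
width: 0.0417
```

Run:
```python
from h import *
s=r.read_state();print(s["ee_pos"],np.degrees(2*np.arctan2(s["eef_rot"][1],s["eef_rot"][0])),s["joint_positions"].round(2),s["width"])
snap("top","top3");snap("scene","scene5")
f=("top3","scene5")
a=cv2.resize(load("top3")[0][150:290,280:430],(400,373),interpolation=cv2.INTER_CUBIC)
u,v=px("scene5",[.585,-.285,.06]).astype(int);print(u,v)
b=cv2.resize(load("scene5")[0][v-31:v+31,u-33:u+33],(400,373),interpolation=cv2.INTER_CUBIC);print(v-31,u-33)
cv2.imwrite("pics/c12.png",np.hstack([a,b]))
```

```text
[ 0.58253743 -0.28393089  0.10556925] 0.5549111808883579 [ 0.22  0.47  0.22  1.54 -0.11  1.15  0.47] 0.04170277777472891
227 327
296 194
```

View pics/c12.png

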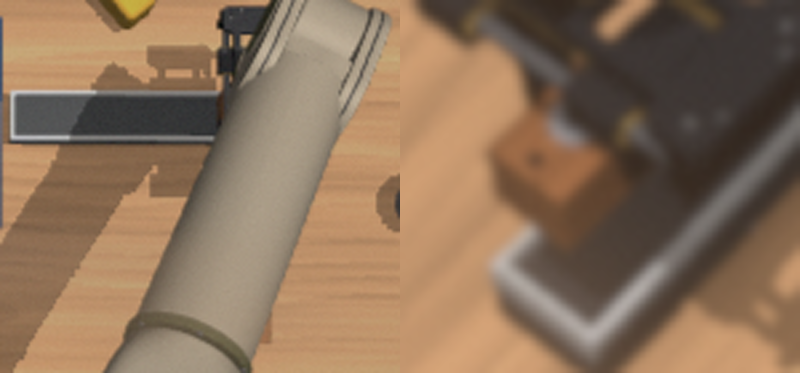

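Run:
```python
from h import *
f=lambda U,V,z: up("scene5",194+(U-400)/6.06-.5,296+V/6.016-.5,z)[:2]
a,b=f(493,150,.1253),f(567,210,.1253);print("block edge",a,b,(a+b)/2,b-a)
a,b=f(497,182,.0873),f(570,250,.0873);print("block bottom edge",a,b,(a+b)/2,b-a)
a,b=f(495,268,.04),f(597,345,.04);print("chan edge",a,b,(a+b)/2,b-a)
```

```text
block edge [ 0.56767844 -0.32597439] [ 0.61011642 -0.32730536] [ 0.58889743 -0.32663988] [ 0.04243797 -0.00133096]
block bottom edge [ 0.55829822 -0.32052061] [ 0.60417318 -0.32454723] [ 0.5812357  -0.32253392] [ 0.04587496 -0.00402662]
chan edge [ 0.56141561 -0.33209608] [ 0.61985486 -0.33100188] [ 0.59063523 -0.33154898] [0.05843925 0.0010942 ]
```

Emit:
play_rows:
  commands:
    - [0.15, 1.0, -1, 0, 0, 0, 3.5]
    - [0, 0, -1.5, 0, 0, 0, 3.5]
    - [0, 0, -1, 0, 0, 0, 3.5]
    - [0, 0, -0.7, 0, 0, 0, 3.5]
    - [0, 0, -0.6, 0, 0, 0, 3.5]
    - [0, 0, -0.5, 0, 0, 0, 3.5]
    - [0, 0, 0, 0, 0, 0, 3.5]

```text
time: 28.88
ee_pos: [0.5859, -0.2748, 0.0552]
eef_rot: [1.0, 0.005, -0.0, -0.0]
ft_force: [0.0, -0.2, -0.2]
width: 0.0418
```

Emit:
play_rows:
  commands:
    - [-0.15, 0, -0.3, 0, 0, 0, 3.5]
    - [0, 0, -0.3, 0, 0, 0, 3.5]
    - [0, 0, 0, 0, 0, 0, 3.5]
    - [0, 0, 0, 0, 0, 0, 3.5]

```text
time: 29.38
ee_pos: [0.5846, -0.2747, 0.0496]
eef_rot: [1.0, 0.005, 0.0, -0.0]
ft_force: [0.9, 0.8, -0.8]
width: 0.0418
```

Emit:
play_rows:
  commands:
    - [0, 0, 0, 0, 0, 0, 8.0]
    - [0, 0, 0, 0, 0, 0, 8.0]
    - [0, 0, 0, 0, 0, 0, 8.0]
    - [0, 0, 3, 0, 0, 0, 8.0]
    - [0, 0, 5, 0, 0, 0, 8.0]
    - [0, 0, 5, 0, 0, 0, 8.0]
    - [-2.67, -0.43, 0, 0, 0, -0.1737, 8.7]
    - [-2.67, -0.43, 0, 0, 0, -0.1737, 8.7]
    - [-2.67, -0.43, 0, 0, 0, -0.1737, 8.7]
    - [-2.67, -0.43, 0, 0, 0, -0.1737, 8.7]
    - [-2.67, -0.43, 0, 0, 0, -0.1737, 8.7]
    - [-2.67, -0.43, 0, 0, 0, -0.1737, 8.7]
    - [-2.67, -0.43, 0, 0, 0, -0.1737, 8.7]
    - [-2.67, -0.43, 0, 0, 0, -0.1737, 8.7]
    - [-2.67, -0.43, 0, 0, 0, -0.1737, 8.7]
    - [0, 0, 0, 0, 0, 0, 8.7]

```text
time: 31.38
ee_pos: [0.3429, -0.3141, 0.1799]
eef_rot: [0.712, -0.702, 0.0, -0.0]
ft_force: [1.0, -0.9, -0.3]
width: 0.0874
```

Run:
```python
from h import *
s=r.read_state();print(s["ee_pos"],np.degrees(2*np.arctan2(s["eef_rot"][1],s["eef_rot"][0])))
snap("top","top4");snap("scene","scene6")
o=np.full((600,800,3),0,np.uint8)
a=load("scene6")[0]; b=load("scene4")[0]
i=lambda im,x0,y0,x1,y1,w,h:cv2.resize(im[y0:y1,x0:x1],(w,h),interpolation=cv2.INTER_CUBIC)
o[:300,:400]=i(b,130,270,190,315,400,300); o[:300,400:]=i(a,130,270,190,315,400,300)
o[300:,:400]=i(a,190,270,310,360,400,300); o[300:,400:]=i(load("top4")[0],270,160,390,250,400,300)
cv2.imwrite("pics/c13.png",o)
```

```text
[ 0.34288908 -0.31411622  0.1798771 ] -89.2183469428822
```

View pics/c13.png

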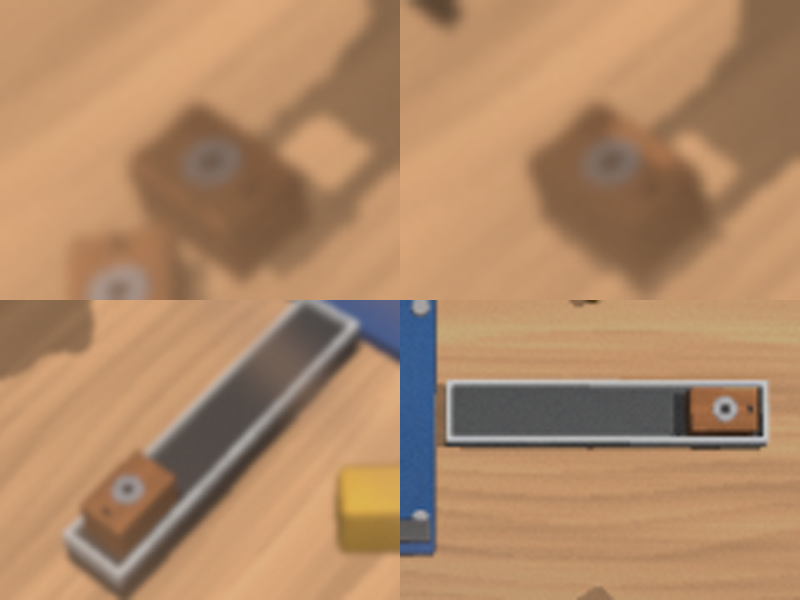

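Blank2 lies in the channel, with its nut at (725,408) in the panel. Blank1 hasn't moved, so I'll grasp it.

Emit:
play_rows:
  commands:
    - [0, 0, -4, 0, 0, 0, 8.0]
    - [0, 0, -4, 0, 0, 0, 8.0]
    - [0, 0, -4, 0, 0, 0, 8.0]
    - [0, 0, -4.1, 0, 0, 0, 8.0]
    - [0, 0, 0, 0, 0, 0, 8.0]
    - [0, 0, 0, 0, 0, 0, 3.5]
    - [0, 0, 0, 0, 0, 0, 3.5]
    - [0, 0, 0, 0, 0, 0, 3.5]
    - [0, 0, 0, 0, 0, 0, 3.5]
    - [0, 0, 0, 0, 0, 0, 3.5]
    - [0, 0, 0, 0, 0, 0, 3.5]

```text
time: 32.85
ee_pos: [0.3445, -0.3136, 0.0189]
eef_rot: [0.713, -0.701, 0.0, -0.0]
ft_force: [-1.6, 1.9, 6.2]
width: 0.0416
```

Emit:
play_rows:
  commands:
    - [0, 0, 3, 0, 0, 0, 3.5]
    - [0, 0, 5, 0, 0, 0, 3.5]
    - [0, 0, 5, 0, 0, 0, 3.5]
    - [2.66, 1.43, 0, 0, 0, 0.1745, 3.5]
    - [2.66, 1.43, 0, 0, 0, 0.1745, 3.5]
    - [2.66, 1.43, 0, 0, 0, 0.1745, 3.5]
    - [2.66, 1.43, 0, 0, 0, 0.1745, 3.5]
    - [2.66, 1.43, 0, 0, 0, 0.1745, 3.5]
    - [2.66, 1.43, 0, 0, 0, 0.1745, 3.5]
    - [2.66, 1.43, 0, 0, 0, 0.1745, 3.5]
    - [2.66, 1.43, 0, 0, 0, 0.1745, 3.5]
    - [2.66, 1.43, 0, 0, 0, 0.1745, 3.5]
    - [0, 0, -4, 0, 0, 0, 3.5]
    - [0, 0, -2, 0, 0, 0, 3.5]
    - [0, 0, 0, 0, 0, 0, 3.5]
    - [0, 0, 0, 0, 0, 0, 3.5]

```text
time: 34.85
ee_pos: [0.5842, -0.1851, 0.0895]
eef_rot: [1.0, 0.008, 0.001, 0.0]
ft_force: [0.4, -1.4, -1.1]
width: 0.0419
```

Emit:
play_rows:
  commands:
    - [0, 0, -1.5, 0, 0, 0, 3.5]
    - [0, 0, -1, 0, 0, 0, 3.5]
    - [0, 0, -0.6, 0, 0, 0, 3.5]
    - [0, 0, -0.5, 0, 0, 0, 3.5]
    - [0, 0, -0.4, 0, 0, 0, 3.5]
    - [0, 0, 0, 0, 0, 0, 3.5]
    - [0, 0, 0, 0, 0, 0, 3.5]

```text
time: 35.72
ee_pos: [0.584, -0.185, 0.0489]
eef_rot: [1.0, 0.008, 0.0, 0.0]
ft_force: [-0.1, 0.4, 2.3]
width: 0.0416
```

Emit:
play_rows:
  commands:
    - [0, 0, 0, 0, 0, 0, 8.0]
    - [0, 0, 0, 0, 0, 0, 8.0]
    - [0, 0, 0, 0, 0, 0, 8.0]
    - [0, 0, 3, 0, 0, 0, 8.0]
    - [0, 0, 5, 0, 0, 0, 8.0]
    - [0, 0, 5, 0, 0, 0, 8.0]
    - [-3, 2.5, 1.5, 0, 0, 0.173, 8.0]
    - [-3, 2.5, 1.5, 0, 0, 0.173, 8.0]
    - [-3, 2.5, 1.5, 0, 0, 0.173, 8.0]
    - [-3, 2.5, 1.5, 0, 0, 0.173, 8.0]
    - [0, 5.2, 1.5, 0, 0, 0.173, 6.5]
    - [0, 5.2, 1.5, 0, 0, 0.173, 6.5]
    - [0, 5.2, 1.5, 0, 0, 0.173, 6.5]
    - [0, 5.4, 0, 0, 0, 0.173, 6.5]
    - [0, 5.4, 0, 0, 0, 0.173, 6.5]
    - [0, 0, 0, 0, 0, 0, 6.5]

```text
time: 37.72
ee_pos: [0.4626, 0.1836, 0.2833]
eef_rot: [0.703, 0.711, 0.0, -0.001]
ft_force: [-0.9, -0.9, 0.1]
width: 0.0654
```

Run:
```python
from h import *
s=r.read_state();print(s["ee_pos"],np.degrees(2*np.arctan2(s["eef_rot"][1],s["eef_rot"][0])),s["joint_positions"].round(2))
snap("top","top5");snap("scene","scene7")
o=np.zeros((600,800,3),np.uint8)
a=load("scene7")[0]; t=load("top5")[0]
i=lambda im,x0,y0,x1,y1,w,h:cv2.resize(im[y0:y1,x0:x1],(w,h),interpolation=cv2.INTER_CUBIC)
o[:300,:400]=i(t,270,160,390,250,400,300); o[:300,400:]=i(t,150,150,310,270,400,300)
o[300:,:400]=i(a,190,270,310,360,400,300); o[300:,400:]=i(a,270,160,370,235,400,300)
cv2.imwrite("pics/c14.png",o)
```

```text
[0.46255431 0.18360709 0.28330029] 90.71137772089749 [-0.29  0.03 -0.18  1.68  0.    1.43  1.11]
```

View pics/c14.png

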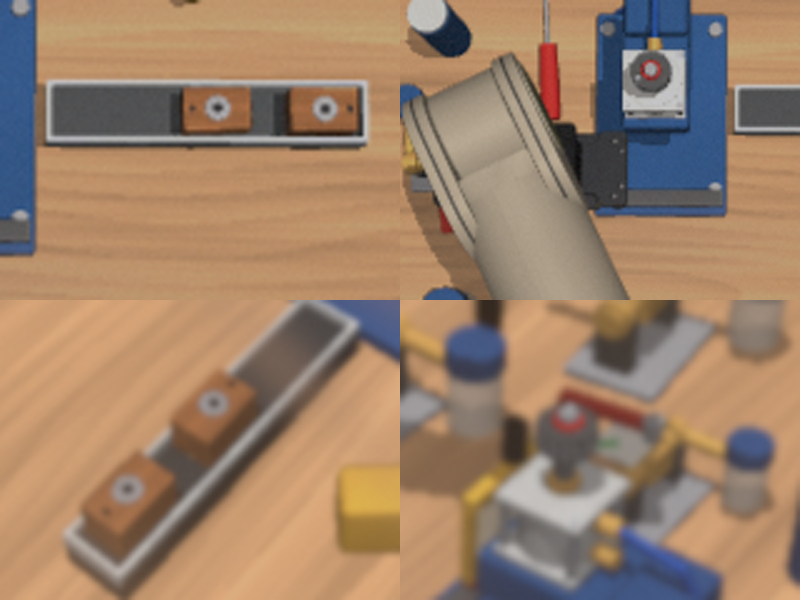

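Both blanks sit flat between the rails. Now I'll grip the guard knob, at about (0.465,0.180).

Emit:
play_rows:
  commands:
    - [0.25, -0.4, -3.5, 0, 0, 0, 6.5]
    - [0, 0, -3.5, 0, 0, 0, 6.5]
    - [0, 0, -3.5, 0, 0, 0, 6.5]
    - [0, 0, -3.6, 0, 0, 0, 6.5]
    - [0, 0, 0, 0, 0, 0, 6.5]
    - [0, 0, 0, 0, 0, 0, 1.5]
    - [0, 0, 0, 0, 0, 0, 1.5]
    - [0, 0, 0, 0, 0, 0, 1.5]
    - [0, 0, 0, 0, 0, 0, 1.5]
    - [0, 0, 0, 0, 0, 0, 1.5]
    - [0, 0, 0, 0, 0, 0, 1.5]
    - [0, 0, 0, 0, 0, 0, 1.5]
  grip_force: 35

```text
time: 39.33
ee_pos: [0.4664, 0.1754, 0.1428]
eef_rot: [0.706, 0.708, 0.0, 0.0]
ft_force: [-0.0, 0.2, 1.7]
width: 0.0213
```

Emit:
play_rows:
  commands:
    - [0, 0, 0.7, 0, 0, 0, 1.5]
    - [0, 0, 0.7, 0, 0, 0, 1.5]
    - [0, 0, 0.6, 0, 0, 0, 1.5]
    - [0, 0, 0, 0, 0, 0, 1.5]
    - [0, 0, 0, 0, 0, 0, 1.5]

```text
time: 39.95
ee_pos: [0.4663, 0.1751, 0.1625]
eef_rot: [0.706, 0.708, 0.0, 0.0]
ft_force: [2.1, -0.0, -2.8]
width: 0.0208
```

Run:
```python
from h import *
s=r.read_state();print(s["ee_pos"],s["ft_force"],s["width"])
```

```text
[0.4662709  0.17511979 0.1624978 ] [ 2.14357683 -0.0355818  -2.77374385] 0.020772337609636947
```

The wrist reads -2.8 N, which is the guard's weight, so it's lifted about 20 mm. Next I'll slide it shut.

Emit:
play_rows:
  commands:
    - [0.01, -0.8, 0, 0, 0, 0, 1.5]
    - [0.01, -0.8, 0, 0, 0, 0, 1.5]
    - [0.01, -0.8, 0, 0, 0, 0, 1.5]
    - [0.01, -0.8, 0, 0, 0, 0, 1.5]
    - [0.01, -0.8, 0, 0, 0, 0, 1.5]
    - [0.02, -0.8, 0, 0, 0, 0, 1.5]
    - [0.02, -0.8, 0, 0, 0, 0, 1.5]
    - [0.02, -0.8, 0, 0, 0, 0, 1.5]
    - [0.02, -0.8, 0, 0, 0, 0, 1.5]
    - [0.02, -0.8, 0, 0, 0, 0, 1.5]
    - [0.02, -0.8, 0, 0, 0, 0, 1.5]
    - [0, -0.8, 0, 0, 0, 0, 1.5]
    - [0, -0.8, 0, 0, 0, 0, 1.5]
    - [0, -0.5, 0, 0, 0, 0, 1.5]
    - [0, 0, 0, 0, 0, 0, 1.5]

```text
time: 41.82
ee_pos: [0.4677, 0.0715, 0.1631]
eef_rot: [0.704, 0.71, 0.003, -0.002]
ft_force: [-2.2, 21.7, -2.7]
width: 0.0211
```

Emit:
play_rows:
  commands:
    - [0, 0.35, -0.4, 0, 0, 0, 1.5]
    - [0, 0, -0.6, 0, 0, 0, 1.5]
    - [0, 0, -0.6, 0, 0, 0, 1.5]
    - [0, 0, -0.4, 0, 0, 0, 1.5]
    - [0, 0, 0, 0, 0, 0, 1.5]
    - [0, 0, 0, 0, 0, 0, 1.5]

```text
time: 42.58
ee_pos: [0.4677, 0.0717, 0.1428]
eef_rot: [0.705, 0.709, 0.001, -0.001]
ft_force: [-1.9, 8.5, -1.5]
width: 0.021
```

Emit:
play_rows:
  commands:
    - [0, 0, 0, 0, 0, 0, 5]
    - [0, 0, 0, 0, 0, 0, 5]
    - [0, 0, 0, 0, 0, 0, 5]
    - [0, 0, 3, 0, 0, 0, 5]
    - [0, 0, 5, 0, 0, 0, 5]
    - [-4, -5, 5, 0, 0, 0, 5]
    - [-4, -5, 2, 0, 0, 0, 5]
    - [0, -5, 0, 0, 0, 0, 5]
    - [0, 0, 0, 0, 0, 0, 5]

```text
time: 43.7
ee_pos: [0.3995, -0.0689, 0.2803]
eef_rot: [0.708, 0.706, 0.001, 0.001]
ft_force: [-0.3, 0.9, 0.5]
width: 0.0498
```

Run:
```python
from h import *
np.set_printoptions(precision=4,suppress=True)
s=r.read_state();print(s["ee_pos"],s["time"])
snap("top","top6");snap("scene","scene8")
im=load("top6")[0]
# dark knob & lever/mark segmentation
hsv=cv2.cvtColor(im,cv2.COLOR_BGR2HSV)
red=(((hsv[...,0]<6)|(hsv[...,0]>174))&(hsv[...,1]>150)&(hsv[...,2]>90)).astype(np.uint8); red[:, :155]=0;red[:,175:]=0;red[:205]=0;red[250:]=0
gr=((abs(hsv[...,0].astype(int)-65)<20)&(hsv[...,1]>90)).astype(np.uint8); gr[:,:165]=0;gr[:,190:]=0;gr[:210]=0;gr[240:]=0
for n,m,z in(("lever",red,.096),("mark",gr,.08)):
    v,u=np.nonzero(m); p=np.array([up("top6",a,b,z)[:2] for a,b in zip(u,v)]); c=p.mean(0); w,V=np.linalg.eigh(np.cov((p-c).T)); d=V[:,1]
    t=(p-c)@d; print(n,len(u),"centre",c,"ang",np.degrees(np.arctan2(*d[::-1]))%180,"ends",c+d*t.min(),c+d*t.max())
bl=(hsv[...,2]<60); bl[:,:200]=0;bl[:,290:]=0;bl[:210]=0;bl[240:]=0
v,u=np.nonzero(bl);print("dark",len(u),u.mean() if len(u) else 0,v.mean() if len(u) else 0)
ye=((abs(hsv[...,0].astype(int)-25)<6)&(hsv[...,1]>170)); ye[:,:195]=0;ye[:,290:]=0;ye[:215]=0;ye[240:]=0
v,u=np.nonzero(ye);print("yellow u",np.percentile(u,[1,50,99]) if len(u) else 0, "v",v.mean() if len(u) else 0)
o=np.array([.5835,.0735]); 
for tr in(.1,.11): print(tr,px("top6",[.468,.0715,.172]),[px("top6",[.4665,.0715+k*.065,.132]) for k in(1,-1)])
# foot rectangle
g=((hsv[...,1]<40)&(hsv[...,2]>110)&(hsv[...,2]<200)).astype(np.uint8); g[:,:152]=0;g[:,192:]=0;g[:200]=0;g[230:]=0
cs,_=cv2.findContours(g,0,2); c=max(cs,key=cv2.contourArea); print(cv2.minAreaRect(c))
```

```text
[ 0.3995 -0.0689  0.2803] 43.7
lever 139 centre [0.4518 0.3313] ang 7.604636254245861 ends [0.4937 0.3369] [0.4138 0.3262]
mark 10 centre [0.4747 0.3081] ang 48.05278161416177 ends [0.468  0.3006] [0.4814 0.3155]
dark 123 266.6585365853659 229.8130081300813
yellow u [232.   239.   264.92] v 226.32142857142858
0.1 [251.3945 223.4512] [array([230.2979, 224.9062]), array([273.7205, 225.5541])]
0.11 [251.3945 223.4512] [array([230.2979, 224.9062]), array([273.7205, 225.5541])]
((173.0, 215.5), (23.0, 32.0), 90.0)
```

Emit:
play_rows:
  commands:
    - [0.44, 5.7, 0, 0, 0, 0.0175, 4]
    - [0.44, 5.7, 0, 0, 0, 0.0175, 4]
    - [0.44, 5.7, 0, 0, 0, 0.0175, 4]
    - [0.44, 5.7, 0, 0, 0, 0.0175, 4]
    - [0.44, 5.7, 0, 0, 0, 0.0175, 4]
    - [0.44, 5.7, 0, 0, 0, 0.0175, 4]
    - [0.44, 5.7, 0, 0, 0, 0.0175, 4]
    - [0, 0, 0, 0, 0, 0, 4]
    - [0, 0, -4, 0, 0, 0, 4]
    - [0, 0, -4, 0, 0, 0, 4]
    - [0, 0, -4, 0, 0, 0, 4]
    - [0, 0, -4, 0, 0, 0, 4]
    - [0, 0, 0, 0, 0, 0, 4]
    - [0, 0, 0, 0, 0, 0, 4]

```text
time: 45.55
ee_pos: [0.4311, 0.3343, 0.1213]
eef_rot: [0.661, 0.75, 0.001, 0.0]
ft_force: [0.0, 1.5, -0.1]
width: 0.04
```

Emit:
play_rows:
  commands:
    - [0, -0.4, -1.2, 0, 0, 0, 4]
    - [0, 0, -1.2, 0, 0, 0, 4]
    - [0, 0, -1.1, 0, 0, 0, 4]
    - [0, 0, 0, 0, 0, 0, 4]
    - [0, 0, 0, 0, 0, 0, 1]
    - [0, 0, 0, 0, 0, 0, 1]
    - [0, 0, 0, 0, 0, 0, 1]
    - [0, 0, 0, 0, 0, 0, 1]
    - [0, 0, 0, 0, 0, 0, 1]
  grip_force: 20

```text
time: 46.68
ee_pos: [0.4308, 0.3299, 0.0849]
eef_rot: [0.661, 0.75, 0.0, -0.0]
ft_force: [-0.0, 0.8, 1.2]
width: 0.0157
```

Emit:
play_rows:
  commands:
    - [0.08, -0.51, 0, 0, 0, 0.067, 1]
    - [0.11, -0.51, 0, 0, 0, 0.067, 1]
    - [0.15, -0.5, 0, 0, 0, 0.067, 1]
    - [0.18, -0.48, 0, 0, 0, 0.067, 1]
    - [0.21, -0.47, 0, 0, 0, 0.067, 1]
    - [0.24, -0.46, 0, 0, 0, 0.067, 1]
    - [0.27, -0.44, 0, 0, 0, 0.067, 1]
    - [0.3, -0.42, 0, 0, 0, 0.067, 1]
    - [0.33, -0.4, 0, 0, 0, 0.067, 1]
    - [0.35, -0.38, 0, 0, 0, 0.067, 1]
    - [0, 0, 0, 0, 0, 0, 1]
    - [0, 0, 0, 0, 0, 0, 1]

```text
time: 48.18
ee_pos: [0.4537, 0.2855, 0.085]
eef_rot: [0.378, 0.926, 0.002, 0.0]
ft_force: [4.6, 6.5, -4.1]
width: 0.0154
```

Emit:
play_rows:
  commands:
    - [0, 0, 0, 0, 0, 0, 4]
    - [0, 0, 0, 0, 0, 0, 4]
    - [0, 0, 0, 0, 0, 0, 4]
    - [0, 0, 3, 0, 0, 0, 4]
    - [0, 0, 5, 0, 0, 0, 4]
    - [0, 0, 6, 0, 0, 0, 4]
    - [0, 0, 6, 0, 0, 0, 4]
    - [0, -6, 0, 0, 0, 0, 4]
    - [0, -6, 0, 0, 0, 0, 4]
    - [-2, -6, 0, 0, 0, 0, 4]
    - [-2, -6, 0, 0, 0, 0, 4]
    - [-2, -6, 0, 0, 0, 0, 4]
    - [0, -6, 0, 0, 0, 0, 4]
    - [0, 0, 0, 0, 0, 0, 4]

```text
time: 49.92
ee_pos: [0.3927, -0.078, 0.2848]
eef_rot: [0.381, 0.924, -0.0, 0.0]
ft_force: [0.7, 1.5, -0.3]
width: 0.04
```

```bash
python3 red.py scene9 | tail -12
python3 - <<'E'
from h import *
np.set_printoptions(precision=4,suppress=True)
s=r.read_state();print(s["ee_pos"],s["time"])
im=snap("top","top7")
hsv=cv2.cvtColor(im,cv2.COLOR_BGR2HSV)
red=(((hsv[...,0]<6)|(hsv[...,0]>174))&(hsv[...,1]>150)&(hsv[...,2]>90)).astype(np.uint8); red[:, :155]=0;red[:,195:]=0;red[:205]=0;red[250:]=0
gr=((abs(hsv[...,0].astype(int)-65)<20)&(hsv[...,1]>90)).astype(np.uint8); gr[:,:165]=0;gr[:,190:]=0;gr[:210]=0;gr[240:]=0
print("green left",gr.sum())
v,u=np.nonzero(red); p=np.array([up("top7",a,b,.096)[:2] for a,b in zip(u,v)]); c=p.mean(0); w,V=np.linalg.eigh(np.cov((p-c).T)); d=V[:,1]
print(len(u),c,"ang",np.degrees(np.arctan2(*d[::-1]))%180)
ye=((abs(hsv[...,0].astype(int)-25)<6)&(hsv[...,1]>170)); ye[:,:195]=0;ye[:,290:]=0;ye[:215]=0;ye[240:]=0
v,u=np.nonzero(ye);print("yellow u",np.percentile(u,[1,99]),"v",v.mean())
# blanks: nuts in channel and change vs top5
t5=load("top5")[0]; print("channel diff",np.abs(im[180:210,285:385].astype(int)-t5[180:210,285:385]).mean())
t0=load("top0")[0]; D=np.abs(im.astype(int)-t0).max(2)
for n,(x0,y0,x1,y1) in dict(can=(150,143,182,176),driver=(203,135,216,200),tape=(310,130,342,164),cup=(425,210,458,242)).items(): print(n,D[y0:y1,x0:x1].mean().round(1))
E
```

```text
102 105 127 162 188 197]
scene9
[[55 54 26 12  9 18 46 63 40]
 [61 74 56 42 38 49 72 76 41]
 [47 72 80 78 78 79 79 62 30]
 [24 44 60 70 70 64 53 33 16]
 [12 18 26 32 32 28 22 14  8]
 [ 8  8 10 12 12 10  9  8  8]
 [ 7  8  7  7  8  8  7  8  7]
 [ 6  8  6  6  6  7  8  8  7]]
[146 130 112 101  92  90  88  85  86  86  86  85  81  77  77  77  82  92
  99 105 130 167 188 195]
[ 0.3932 -0.0754  0.2847] 49.975
green left 0
130 [0.4687 0.3017] ang 46.30617220890011
yellow u [232.   270.92] v 226.78571428571428
channel diff 1.7503333333333333
can 3.3
driver 3.1
tape 3.1
cup 2.8
```

Run:
```python
from h import *
R=[]
for f in("top0","top7"):
    h=cv2.cvtColor(load(f)[0],cv2.COLOR_BGR2HSV); m=((abs(h[...,0].astype(int)-25)<6)&(h[...,1]>170)); m[:,:190]=0;m[:,290:]=0;m[:215]=0;m[240:]=0
    v,u=np.nonzero(m); x=np.percentile(u,[2,98]); R.append([up(f,a,226.5,.132)[1] for a in x]); print(f,x,R[-1])
print(np.array(R[0])-R[1]); print(r.close_job())
```

```text
top0 [195.92 238.  ] [np.float64(0.23917585300692534), np.float64(0.11334298810970096)]
top7 [232.   269.84] [np.float64(0.13129040952110738), np.float64(0.018071526004155857)]
[0.10788544 0.09527146]
the job is handed in; nothing more can be done
None
```

I did all the steps in the required order and handed the job in at about 50 s of the 210 s allowed. The hand-in gives no verdict, so the results below rest on my own checks.

- **Collar:** I turned it up about 17 mm over four grips. The scene view shows its top face just starting to cover the ring, an overlap of about 0.3 mm against the 2.5 mm allowed. An earlier model fit suggested a slightly larger gap, but the fit was poor, so I went by the image.
- **Blanks:** There were two on the bench. One was knocked aside while the arm was elsewhere, so I located it again before gripping it. Both lie flat in the channel with T-nut up and long side along it. The outer one sits at about y = -0.11 in the channel (limit 0.122). Neither had moved in the last picture.
- **Guard:** I lifted it about 20 mm and slid it until it met its end stop at about 22 N. It came back down to its starting height. In the image, its left edge moved 108 mm. Its right edge gave only 95 mm, and I put that down to the arm or shading hiding it, because the stop contact and the knob's position in front of the ram both point to fully shut.
- **Valve:** I used the smallest of the three air lines. The gripper gave a world angle of 225.6° at the lever and the image gave 226.3°, against about 225° for half open. The lever covers the green mark.
- **Other items:** The can, tape measure, screwdriver and cup look unmoved. The arm was clear of everything at hand-in.

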